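# Refit the rotor of a bench centrifuge and close its lid

### The arm

A 6-joint arm with a two-finger parallel gripper is mounted at the origin on the work surface. World frame = base frame: x ahead of the robot, y to its left, z up, the work surface at z = 0. Lengths are in m, angles in rad, forces in N, time in s.
With the tool pointing down it reaches from about 0.25 to 0.775 m from the base axis. Payload 4 kg.
Tool frame: the origin (TCP) lies midway between the tips of the shut fingers; the grasp point (between the pads) lies 19 mm behind it (robot.pinch_z is the distance from the TCP to the grasp point, in m); x points along the fingers, y is the direction in which the jaws open and shut, and the axes are right-handed (so a half turn about x gives the same grasp; the last joint's range is limited). The gripper opens to 94 mm and grips with 3 to 60 N. Pads are 16 mm wide; open, the fingers measure 119 mm over their backs; the gripper's body (75 mm by 177 mm) begins 78 mm behind the grasp point.
Start: joints at [-1.257, 0.087, 1.371, -0, 1.684, -0.103], TCP at [0.223, -0.503, 0.206] pointing down, gripper open.
Joint ranges: [-3.1, 3.1], [-0.76, 2.03], [0.27, 2.55], [-1.08, 4.22], [0.17, 2.65], [-2.57, 2.57]. Speed limits (rad/s): [2.79, 2.79, 3.14, 3.14, 3.14, 3.14].

### API

Orientations are given as [roll, pitch, yaw] about the fixed x, y, z axes, in that order (R = Rz(yaw) Ry(pitch) Rx(roll)).
In Python, from bench import robot, imaging gives the robot as it stands. The module is installed in compiled form; this text tells all that it offers.
- The arm moves only by the tool drive_tool, never from a script. Its argument "commands" is a list that holds one entry, the list of rows, each a list of 4 numbers: the shift along the tool's x, y, z as a fraction of full scale, then the turn about the tool's x as a fraction of full scale. A call has 1 to 20 rows; each row shifts and turns the commanded pose from where the row before left it, along the tool's axes as they then stand; what a row does not reach is not made up. Full scale, the value 1, is 0.25 m for a shift and 360 degrees for a turn. A row lasts 1/10 s, in which the tool goes at most 50 mm and 8.59 degrees, less where a joint would pass 70% of its speed; a pose out of reach is approached as far as the arm can. A call with a number of a shift or a turn outside -1 to 1 is refused whole. A call with a gripper value outside its range is refused whole. "grip" is the opening, from 0 (shut) to 1 (fully open), set as the call begins (left out, the last holds). The fingers move at their own pace and stop on an object; the grip force is fixed at half the most. Time passes only in rows, so rows that do not move let the fingers close. It gives the time, the measured TCP pose, the force and the opening at its end, in the units of the state.
- robot.get_obs(): the state, without advancing time (a new reading comes with each control period).
- imaging.snapshot(name): name is "scene" or "top" or "wrist"; returns a dict with "pixels" (420x560x3 uint8, red, green, blue), "z_map" (420x560 float32, m along the optical axis (not along the pixel's ray), 0 where there is no reading), "mtx" (3x3 intrinsics, pixels), "k1" (the pictures are not rectified: a ray, as slopes to the right and down, at radius r is drawn at 1 + k1 r^2 times it, then the intrinsics apply), "extrinsics" (4x4, takes a point from world to camera coordinates). Camera axes: x right, y up, looking along -z (the intrinsics and any distortion apply to the point x, -y, -z); pixel columns grow to the right and rows downward; lengths in m; the calibration is good to about 2 mm. A picture is of the moment at which its call begins.
- robot.close_job(): hands the job in, once; it reports no verdict.
The state is a dict: "time": time; "joint_positions": joint angles; "qvel": joint speeds; "joint_torque": joint torques, N m; "tool_pos": TCP position; "ee_rot": TCP orientation; "wrist_force": force on the tool from outside, world axes, zero at the start; "wrist_torque": the same for the moment, N m; "width": finger opening in m.
Only numpy, scipy, OpenCV 4.12 (cv2) and the standard library are available. Lean on these libraries where they do the work, as an engineer would, in place of code of your own. Each camera call takes 0.05 s, during which the arm holds its last target.

### The job

The centrifuge's 12-place rotor has been washed and stands on edge on its slanted drying stand. Put it back in the open centrifuge, turning it while you press down lightly until it drops over the drive pin and sits fully home, without ramming it; then close the lid, letting it down in hand and not dropping it. Leave the rest of the bench as it is.

Things in the scene. Friction and masses are not known exactly. Their poses are not given: they have to be found in the camera images.
- rotor: 12-place rotor, plain aluminium, black knob, 0.34 kg. Origin: centre of the hub's flat underside; z up its axis to the knob. Square hub 50 x 50 mm, z 0 to 30 mm; round plate 104 mm across, z 30 to 40. Below: a bore 17 mm wide, 30 deep, and a cross of slots 9.5 mm wide, 10 deep, along its x and y, so it fits at every quarter turn. At first its axis is 20 degrees above level; lift straight up
- knob (a point): point on the axis of the rotor's knob, 66 mm above the rotor's underside. The knob is a plain cylinder 30 mm across, from 40 mm to 76 mm above the underside. At the start it points out to the stand's front and 20 degrees up. Axes as the rotor's
- seat (a point): point on the spindle's axis, on the flange where the rotor's underside rests when home (57 mm above the bench, 78 mm below the deck round the chamber). Axes as the centrifuge's. The flange is 44 mm across; the shaft above it is 14 mm thick with a pointed end and reaches 28 mm above this point
- pin (a point): middle of the top of the drive pin, a bar 40 mm long and 6 mm wide that lies across the shaft on the flange, along this point's x axis, and stands 8 mm above the seat. With its slots off the pin the rotor stands 8 mm too high; in line within about 4 degrees it drops home
- spindle (a joint): turn of the spindle about the upward axis, rad; at 0 the drive pin lies along the centrifuge's x axis. A firm brake holds it (0.35 N m), so it hardly turns while the rotor is turned on it
- lid (a joint): angle of the lid, rad: 0 closed on its stop, 1.57 upright, starts leaning back at 1.7 to 1.9 (end of travel 1.9). Weighs 0.35 kg, slight hinge friction: it stays put near upright and falls fast if let go below that
- lid_tab (a point): middle of the lid's black front tab, a tongue 36 mm wide (along the hinge), 13 mm thick, that stands 47 mm out from the lid's front edge. This point is 203 mm from the hinge axis, 18 mm from the tab's tip. Pinched by its two sides it turns in the grip. Closed, it lies 144 mm above the bench, 20 mm ahead of the deck's front edge; open, it leans back over the hinge
- lid_hinge (a point): middle of the lid's hinge axis, which runs along the centrifuge's y axis, at the back of the deck, 143 mm above the bench and 88 mm behind the spindle
- centrifuge: white bench centrifuge, fixed: 190 mm wide, deck 135 mm high, about 230 mm deep. Origin on the bench under the spindle; its front (sloping panel) faces its -x, y is to the side, z up. Round steel chamber 122 mm across, open at the deck, floor 47 mm above the bench
- stand: white slanted drying stand, fixed: foot 135 x 125 mm, back board to about 110 mm high leaning back 20 degrees, a V of two ledges that carries the rotor's plate. Origin: centre of its foot on the bench; its front (the side the knob faces) is its -x
- mat: blue absorbent bench mat, fixed, 140 x 140 x 3 mm, a free place to set the rotor down. Origin: centre of its underside
- flask: culture flask lying flat, clear with orange cap, 157 x 84 x 36 mm, loose; not needed. Origin: near the middle of its underside
- bottle: medium bottle, 68 mm across, 145 mm high, loose; not needed. Origin: centre of its underside
- tipbox: box of pipette tips, 85 x 120 x 63 mm high, loose; not needed. Origin: centre of its underside
- tuberack: grey rack of capped tubes, 140 x 62 x 117 mm high, loose; not needed. Origin: centre of its underside
- washbottle: white wash bottle, 58 mm across, 170 mm high, loose; not needed. Origin: centre of its underside
- beaker: glass beaker, 80 mm across, 100 mm high, loose; not needed. Origin: centre of its underside
- pipette: grey hand pipette lying on the bench, 240 mm long, 29 mm high, along its x axis, loose; not needed. Origin: under its middle
Mind the look-alikes: they are no part of the job. Leave any orange look-alike of the rotor alone.

How it is judged:
By the outcome, as a careful person would: the job done as asked, in the order asked, and still so for the second after the job is handed in, with the robot touching nothing.
It also fails if it takes over 72 s, if anything falls off the work surface, if the arm or the gripper's body presses on something with over 40 N, if the wrist force passes 120 N, or if a joint passes its speed limit or range.

## Working session

There is one attempt and no reset: what is moved stays moved. The work goes in short steps, Python scripts to look and compute and a tool call to move; the robot and the scene stay as the last step left them, time stands still between calls to the robot, and variables do not carry over. Pictures are saved under pics/ and viewed, and the job is handed in when it is done.

Besides the shell and the picture viewer there is one more tool, called after "Call:" as a command line: name --argument value ..., lists and objects as JSON in quotes. drive_tool: Moves the arm, as the interface text tells. Shift numbers are shares of 0.25 m and turn numbers shares of 360 degrees, none past 1 either way. Its arguments: {"type":"object","properties":{"commands":{"type":"array","items":{"type":"array","items":{"type":"array","items":{"type":"number","minimum":-1,"maximum":1}}}},"grip":{"type":"number"}},"required":["commands"]}

```bash
mkdir -p pics; cat > h.py <<'E'
import numpy as np, cv2
from bench import robot, imaging
def snap(n,f=None):
    s=imaging.snapshot(n); 
    if f: cv2.imwrite('pics/'+f,cv2.cvtColor(s['pixels'],cv2.COLOR_RGB2BGR))
    np.savez('/tmp/'+(f or n)+'.npz',**s); return s
def ray(s,u,v):
    K=s['mtx'];k=float(s['k1'])
    p=cv2.undistortPoints(np.array([[[u,v]]],float),K,np.array([k,0,0,0,0.]))[0,0]
    E=s['extrinsics'];R=E[:3,:3];t=E[:3,3]
    d=R.T@np.array([p[0],-p[1],-1.]);return -R.T@t,d
def onz(s,u,v,z):
    c,d=ray(s,u,v);return c+d*(z-c[2])/d[2]
def dep(s,u,v):
    c,d=ray(s,u,v);return c+d*float(s['z_map'][int(round(v)),int(round(u))])
def proj(s,P):
    E=s['extrinsics'];q=E[:3,:3]@np.asarray(P)+E[:3,3];x,y=q[0]/-q[2],-q[1]/-q[2]
    g=1+float(s['k1'])*(x*x+y*y);K=s['mtx'];return K[0,0]*x*g+K[0,2],K[1,1]*y*g+K[1,2]
def cloud(s):
    h,w=s['z_map'].shape;uu,vv=np.meshgrid(np.arange(w),np.arange(h))
    p=cv2.undistortPoints(np.stack([uu,vv],-1).reshape(-1,1,2).astype(float),s['mtx'],np.array([float(s['k1']),0,0,0,0.])).reshape(h,w,2)
    z=s['z_map'];q=np.stack([p[...,0]*z,-p[...,1]*z,-z],-1);E=s['extrinsics']
    W=(q-E[:3,3])@E[:3,:3];W[z==0]=np.nan;return W
def load(f): return dict(np.load('/tmp/'+f+'.npz'))
E
python3 - <<'E'
from h import *
for n in ['scene','top','wrist']:
    s=snap(n,n+'0.png');print(n,s['mtx'].tolist(),s['k1'],(-s['extrinsics'][:3,:3].T@s['extrinsics'][:3,3]).round(3),(s['z_map']==0).mean())
o=robot.get_obs();print(o,robot.pinch_z)
E
```

```text
scene [[399.20623050155376, 0.0, 275.8743990798954], [0.0, 399.20623050155376, 212.75167498797276], [0.0, 0.0, 1.0]] 0.0032921002249917276 [ 1.369 -0.26   1.077] 0.003983843537414966
top [[497.4400630438849, 0.0, 282.38243777081163], [0.0, 497.4400630438849, 206.7251303617805], [0.0, 0.0, 1.0]] -0.005010325015107722 [ 0.292 -0.022  1.656] 0.004030612244897959
wrist [[298.98926486303674, 0.0, 278.50203910784], [0.0, 298.98926486303674, 209.71975950030333], [0.0, 0.0, 1.0]] -0.0402221739076365 [ 0.295 -0.471  0.384] 0.003945578231292517
{'time': 0.15, 'joint_positions': array([-1.25709225e+00,  8.78029571e-02,  1.37188136e+00, -1.19843721e-05,
        1.68361710e+00, -1.03148878e-01]), 'qvel': array([ 0.00031418, -0.00201459, -0.00532167, -0.00158852,  0.00065283,
        0.00093388]), 'joint_torque': array([ 1.47275408e-03, -3.40643620e+01, -3.02794039e+01,  7.18752458e-02,
        3.04788002e-02, -1.24454946e-04]), 'tool_pos': array([ 0.22252362, -0.50251459,  0.20457643]), 'ee_rot': array([-1.66697507,  1.56908753,  1.8914692 ]), 'wrist_force': array([ 0.45790631,  0.43529726, -0.66705859]), 'wrist_torque': array([ 0.03436633, -0.01604437, -0.02742837]), 'width': 0.09423286887464434} 0.0188
```

View pics/scene0.png

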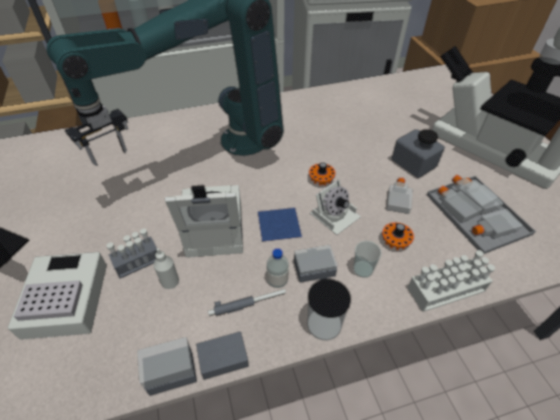

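View pics/top0.png

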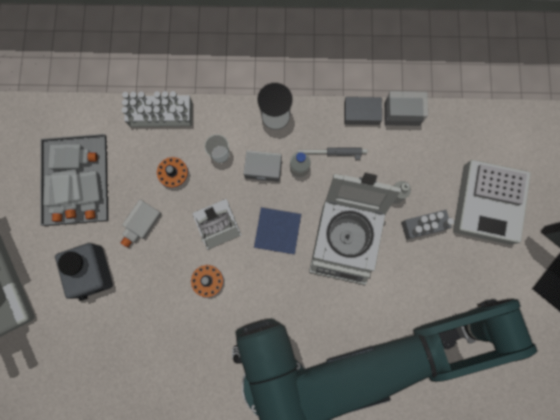

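View pics/wrist0.png

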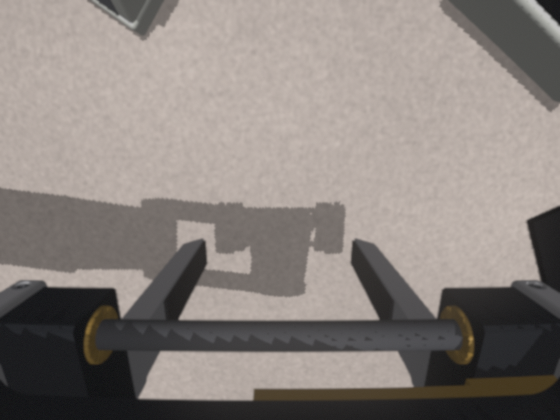

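```bash
python3 - <<'E'
from h import *
t=load('top0.png');s=load('scene0.png')
for s_,n,(a,b,c,d) in [(t,'t',(170,185,260,255)),(t,'t2',(300,160,420,290)),(s,'s',(290,140,390,240)),(s,'s2',(150,170,260,270))]:
    im=cv2.cvtColor(s_['pixels'],cv2.COLOR_RGB2BGR)[b:d,a:c]
    k=min(780//(c-a),590//(d-b)); cv2.imwrite('pics/c_%s.png'%n,cv2.resize(im,None,fx=k,fy=k,interpolation=cv2.INTER_CUBIC))
E
```

```text
(no output)
```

View pics/c_t.png

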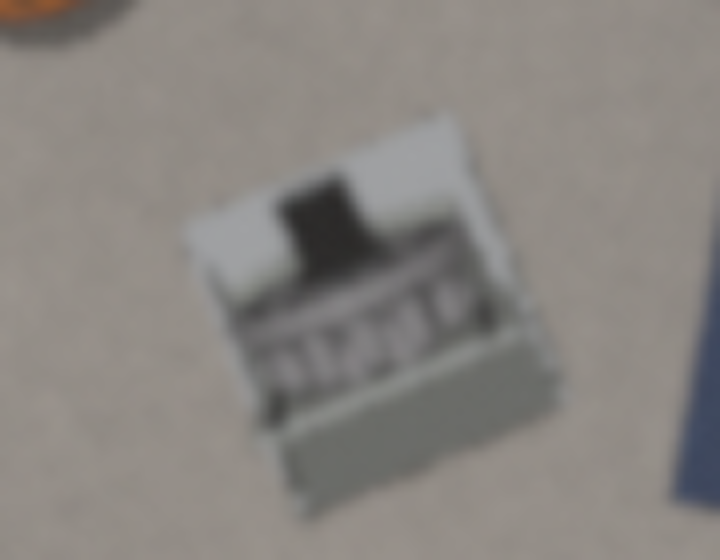

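View pics/c_s.png

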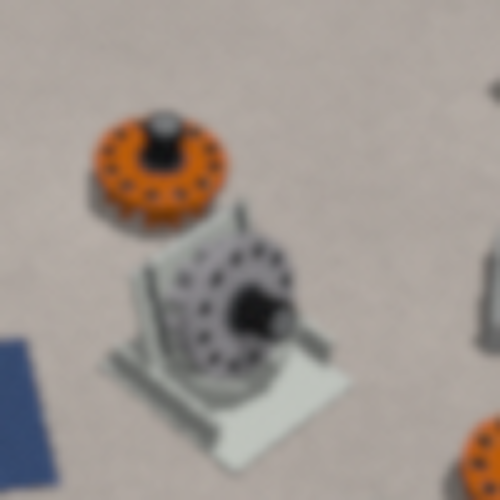

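View pics/c_t2.png

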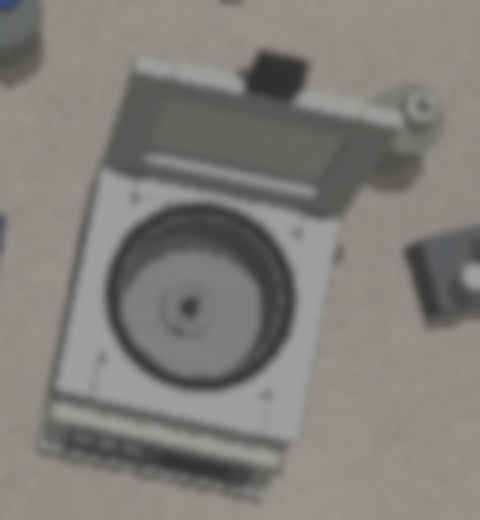

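View pics/c_s2.png

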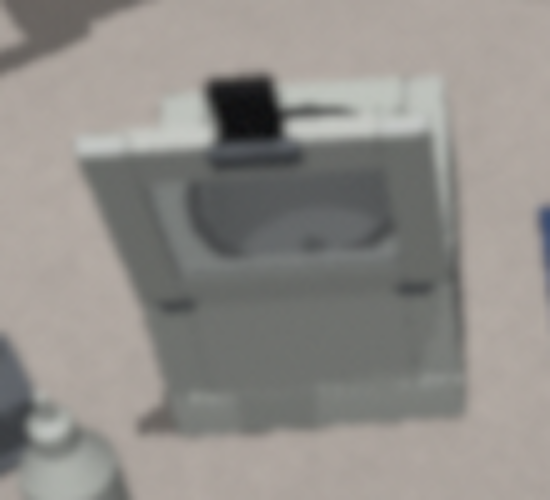

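```bash
python3 - <<'E'
from h import *
np.set_printoptions(precision=4,suppress=True)
for f,box,box2 in [('top0.png',(200,200,235,245),(310,170,410,285)),('scene0.png',(310,180,360,235),(165,175,250,260))]:
    s=load(f);W=cloud(s);p=s['pixels'].astype(int)
    a,b,c,d=box;m=(p.max(-1)<60);mm=np.zeros_like(m);mm[b:d,a:c]=1;m&=mm
    q=W[m];q=q[q[:,2]>.05];print(f,'dark knob',len(q),q.mean(0),q.min(0),q.max(0))
    a,b,c,d=box2;w=W[b:d,a:c].reshape(-1,3);h=w[(abs(w[:,2]-.135)<.006)]
    r=cv2.minAreaRect(h[:,:2].astype(np.float32));print('deck',r,len(h))
    m2=np.zeros_like(m);m2[b:d,a:c]=1;m2&=(p.max(-1)<60);q=W[m2];q=q[q[:,2]>.25];print('tab',len(q),q.mean(0) if len(q) else'',q.min(0),q.max(0))
    # mat
    m=(p[...,2]>p[...,0]+25)&(p.max(-1)<130);n,l,st,ce=cv2.connectedComponentsWithStats(m.astype(np.uint8))
    for i in range(1,n):
        if st[i,4]>500:
            q=W[l==i];print('mat',q.mean(0),cv2.minAreaRect(q[:,:2].astype(np.float32)))
s=load('scene0.png');W=cloud(s)
for u,v in [(340,200),(335,210)]:print(dep(s,u,v))
E
```

```text
top0.png dark knob 78 [0.5359 0.2162 0.0959] [0.5197 0.2003 0.0762] [0.5523 0.2321 0.1077]
deck ((0.5155507922172546, -0.25021031498908997), (0.23417094349861145, 0.27729177474975586), 78.27684020996094) 2157
tab 94 [ 0.601  -0.2435  0.344 ] [ 0.5941 -0.259   0.3187] [ 0.6121 -0.228   0.3652]
mat [nan nan nan] ((0.43432921171188354, -0.06357195973396301), (0.0, 0.014340991154313087), 0.0)
scene0.png dark knob 68 [0.5409 0.2095 0.0916] [0.5243 0.1994 0.064 ] [0.5598 0.2225 0.1046]
deck ((0.5152648687362671, -0.24247747659683228), (0.21332871913909912, 0.2889288663864136), 76.48748016357422) 489
tab 134 [ 0.6074 -0.2461  0.3393] [ 0.5994 -0.2616  0.3139] [ 0.6151 -0.2307  0.3612]
mat [nan nan nan] ((0.13375645875930786, -0.18917523324489594), (0.06629463285207748, 0.26594120264053345), 18.032087326049805)
mat [nan nan nan] ((0.20369431376457214, -0.4331567585468292), (0.1086835041642189, 0.21002526581287384), 16.149272918701172)
mat [nan nan nan] ((0.4962426424026489, 0.007490985095500946), (0.12981683015823364, 0.13917839527130127), 77.63119506835938)
[0.534  0.2106 0.0958]
[0.5382 0.1954 0.0546]
```

```bash
cat >> h.py <<'E'
from scipy.spatial.transform import Rotation as Rn
np.set_printoptions(precision=4,suppress=True)
def tool(o=None):
    o=o or robot.get_obs();return np.array(o['tool_pos']),Rn.from_euler('xyz',o['ee_rot']).as_matrix()
def plan(target,yaw=None,o=None):
    """yaw = desired direction of tool y in world (deg, mod 180)."""
    p,R=tool(o);d=R.T@(np.asarray(target)-p)
    cur=np.degrees(np.arctan2(R[1,1],R[0,1]))
    print('pos',p,'tool y yaw',cur.round(2),'z yaw',np.degrees(np.arctan2(R[1,2],R[0,2])).round(2))
    print('shift units (cur axes)',d/.25,'m',d)
    if yaw is not None:
        dy=(yaw-cur+90)%180-90; print('turn world deg',dy,'-> tool turn frac',-dy/360,'(x down)')
E
python3 - <<'E'
from h import *
p,R=tool();print(R)
s=load('wrist0.png');E=s['extrinsics'];c=-E[:3,:3].T@E[:3,3]
print('cam in tool',R.T@(c-p),'cam rot in tool',R.T@E[:3,:3].T)
t=load('top0.png')
C=onz(t,350,234.5,.135);print('chamber',C)
for u,v in [(300+55/4,160+395/4),(300+298/4,160+440/4),(300+338/4,160+215/4),(300+100/4,160+170/4)]:print(onz(t,u,v,.135))
for u,v in [(170+185/8,185+235/8),(170+440/8,185+120/8)]:print('stand front',onz(t,u,v,.01))
E
```

```text
[[-0.0005  0.4049 -0.9144]
 [ 0.0016 -0.9144 -0.4049]
 [-1.     -0.0017 -0.0002]]
cam in tool [-0.1792  0.0004 -0.0785] cam rot in tool [[-0.      0.2701 -0.9628]
 [ 1.      0.0004  0.0001]
 [ 0.0005 -0.9628 -0.2701]]
chamber [ 0.4743 -0.2208  0.135 ]
[ 0.3979 -0.1101  0.135 ]
[ 0.3672 -0.2947  0.135 ]
[ 0.5408 -0.3278  0.135 ]
[ 0.5728 -0.1436  0.135 ]
stand front [0.5474 0.2882 0.01  ]
stand front [0.5983 0.1832 0.01  ]
```

```bash
python3 - <<'E'
from h import *
plan([.45,-.215,.27])
E
```

```text
pos [ 0.2225 -0.5025  0.2046] tool y yaw -66.12 z yaw -156.12
shift units (cur axes) [-0.2603 -0.6836 -1.2977] m [-0.0651 -0.1709 -0.3244]
```

Call:
drive_tool --commands '[[[-0.06, 0, 0, 0], [-0.1, -0.02, -0.06, 0], [-0.1, -0.07, -0.13, 0], [0, -0.085, -0.16, 0], [0, -0.085, -0.16, 0], [0, -0.085, -0.16, 0], [0, -0.085, -0.16, 0], [0, -0.085, -0.16, 0], [0, -0.08, -0.15, 0], [0, -0.06, -0.12, 0], [0, -0.03, -0.04, 0], [0, 0, 0, 0], [0, 0, 0, 0]]]'

```text
time: 1.45
tool_pos: [0.4501, -0.2155, 0.271]
ee_rot: [1.132, 1.57, -1.593]
wrist_force: [0.6, 0.4, -0.3]
width: 0.0938
```

```bash
python3 - <<'E'
from h import *
s=snap('wrist','w1.png');print(tool()[0])
E
```

```text
[ 0.4499 -0.2159  0.2708]
```

View pics/w1.png

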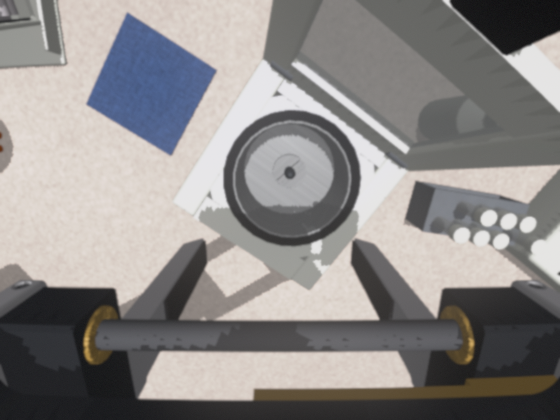

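```bash
python3 - <<'E'
from h import *
s=load('w1.png')
im=cv2.cvtColor(s['pixels'],cv2.COLOR_RGB2BGR)[140:210,245:335]
cv2.imwrite('pics/c_w1.png',cv2.resize(im,None,fx=8,fy=8,interpolation=cv2.INTER_CUBIC))
E
```

```text
(no output)
```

View pics/c_w1.png

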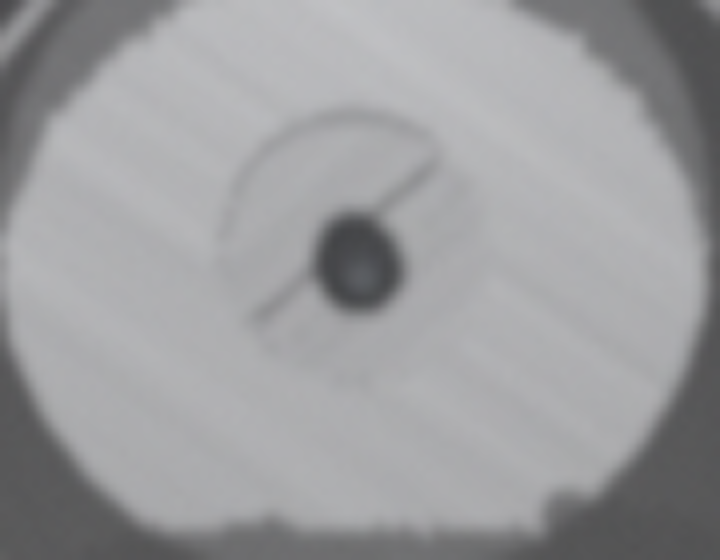

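```bash
python3 - <<'E'
from h import *
s=load('w1.png');p=s['pixels'].astype(int)
f=lambda x,y:(245+(x+.5)/8-.5,140+(y+.5)/8-.5)
a=onz(s,*f(250,322),.063);b=onz(s,*f(440,160),.063);print('pin',a,b,np.hypot(*(b-a)[:2]),np.degrees(np.arctan2(*(b-a)[1::-1])))
print('tip',onz(s,*f(362,268),.085),onz(s,*f(358,262),.075))
print('flange c',onz(s,*f(348,245),.057), 'L',onz(s,*f(218,250),.057),'R',onz(s,*f(480,240),.057))
W=cloud(s);g=p.max(-1)
# rim circle: dark ring
m=((g<45)).astype(np.uint8);m[:100]=0;m[250:]=0;m[:,:215]=0;m[:,365:]=0
pts=np.argwhere(m)
h=[onz(s,v,u,.135) for u,v in pts];h=np.array(h)
(c,r)=cv2.minEnclosingCircle(h[:,:2].astype(np.float32));print('rim',c,r)
# deck corners
m=(abs(W[...,2]-.136)<.006);m[:, :150]=0;m[:,420:]=0;m[270:]=0
q=W[m];print('deck',cv2.minAreaRect(q[:,:2].astype(np.float32)),len(q), np.median(q[:,2]))
# lid line
for u,v in [(298,67),(405,148)]: print('lid foot',dep(s,u,v))
for u,v in [(262,62),(404,172),(176,202)]: print('corner',onz(s,u,v,.135),dep(s,u,v+0))
print('mat',[onz(s,u,v,.003) for u,v in [(128,13),(216,71),(171,155),(87,103)]])
E
```

```text
pin [ 0.4585 -0.2088  0.063 ] [ 0.495  -0.2262  0.063 ] 0.040400190899975576 -25.45519752629626
tip [ 0.4767 -0.2198  0.085 ] [ 0.4761 -0.2198  0.075 ]
flange c [ 0.4758 -0.2188  0.057 ] L [ 0.4664 -0.1995  0.057 ] R [ 0.4853 -0.2384  0.057 ]Traceback (most recent call last):
  File "<stdin>", line 12, in <module>
IndexError: too many indices for array: array is 1-dimensional, but 2 were indexed
```

```bash
python3 - <<'E'
from h import *
s=load('w1.png');p=s['pixels'].astype(int);W=cloud(s)
m=(abs(W[...,2]-.136)<.006);m[:, :150]=0;m[:,420:]=0;m[270:]=0
q=W[m];print('deck',cv2.minAreaRect(q[:,:2].astype(np.float32)),len(q), np.median(q[:,2]))
for u,v in [(262,62),(404,172),(176,202)]: print('corner',onz(s,u,v,.135),dep(s,u,v+0))
print('mat',[onz(s,u,v,.003) for u,v in [(128,13),(216,71),(171,155),(87,103)]])
t=load('top0.png');print('top tip',onz(t,347.2,236.5,.083))
# knob top-plane detail
print(onz(t,170+312/8,185+190/8,.1))
E
```

```text
deck ((0.46877291798591614, -0.21853609383106232), (0.1902565360069275, 0.17766615748405457), 78.26744842529297) 18096 0.13516509586278902
corner [ 0.5709 -0.1454  0.135 ] [ 0.571  -0.1454  0.1348]
corner [ 0.5334 -0.3258  0.135 ] [ 0.5334 -0.3257  0.1353]
corner [ 0.404  -0.1142  0.135 ] [ 0.4037 -0.1141  0.1343]
mat [array([0.5769, 0.0606, 0.003 ]), array([ 0.5552, -0.0752,  0.003 ]), array([ 0.4201, -0.055 ,  0.003 ]), array([0.4421, 0.0816, 0.003 ])]
top tip [ 0.4739 -0.2187  0.083 ]
[0.5524 0.2217 0.1   ]
```

```bash
python3 - <<'E'
from h import *
plan([.535,.21,.25],-64)
E
```

```text
pos [ 0.4499 -0.2159  0.2708] tool y yaw -66.21 z yaw -156.21
shift units (cur axes) [ 0.0817 -1.4215 -0.9988] m [ 0.0204 -0.3554 -0.2497]
turn world deg 2.208992244600381 -> tool turn frac -0.006136089568334392 (x down)
```

Call:
drive_tool --commands '[[[0, -0.05, -0.035, 0], [0, -0.1, -0.07, 0], [0, -0.13, -0.09, 0], [0, -0.13, -0.09, 0], [0, -0.13, -0.09, 0], [0, -0.13, -0.09, 0], [0, -0.13, -0.09, 0], [0, -0.13, -0.09, 0], [0, -0.13, -0.09, 0], [0, -0.13, -0.09, 0], [0.02, -0.12, -0.09, -0.006], [0.03, -0.08, -0.055, 0], [0.03, -0.03, -0.03, 0], [0, 0, 0, 0], [0, 0, 0, 0]]]'

```text
time: 3.0
tool_pos: [0.534, 0.2102, 0.2503]
ee_rot: [0.473, 1.57, -2.216]
wrist_force: [0.9, 0.2, 0.5]
width: 0.094
```

```bash
python3 - <<'E'
from h import *
s=snap('wrist','w2.png');print(tool()[0])
im=cv2.cvtColor(s['pixels'],cv2.COLOR_RGB2BGR)[60:300,180:380]
cv2.imwrite('pics/c_w2.png',cv2.resize(im,None,fx=2.5,fy=2.5,interpolation=cv2.INTER_CUBIC))
E
```

```text
[0.5342 0.21   0.2509]
```

View pics/w2.png

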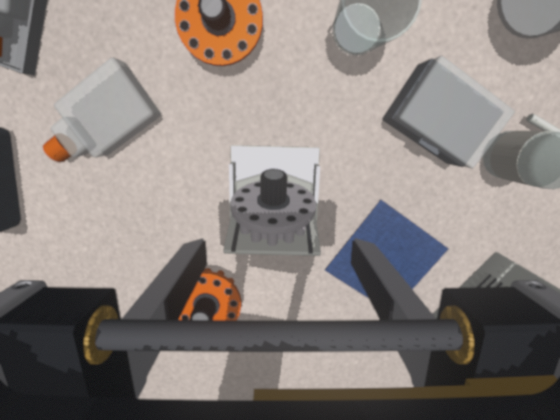

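View pics/c_w2.png

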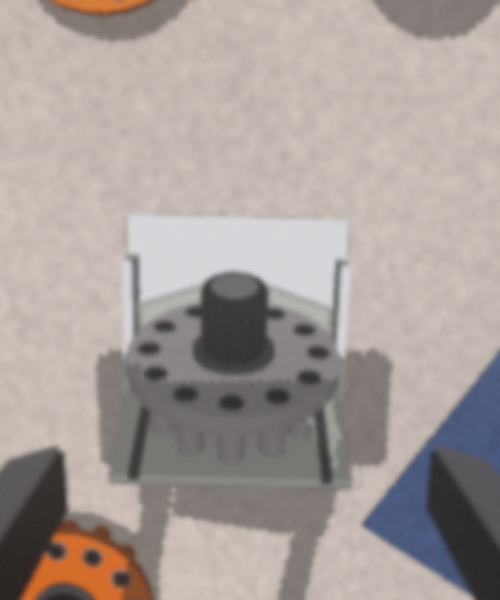

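```bash
python3 - <<'E'
from h import *
s=load('w2.png');p=s['pixels'].astype(int);W=cloud(s)
P,R=tool();print('proj tcp down .1',proj(s,[.5342,.21,.1]))
m=(p.max(-1)<75).astype(np.uint8);m[:165]=0;m[205:]=0;m[:,255:]=m[:,255:];m[:,:255]=0;m[:,295:]=0
n,l,st,ce=cv2.connectedComponentsWithStats(m);i=1+np.argmax(st[1:,4]);print(st[i],ce[i])
q=W[l==i];q=q[np.isfinite(q[:,0])];print(q.mean(0),q.min(0),q.max(0))
# stand front edge & sides
f=lambda x,y:(180+(x+.5)/2.5-.5,60+(y+.5)/2.5-.5)
print('foot front',onz(s,*f(127,214),.008),onz(s,*f(347,219),.008))
print('end disc',dep(s,*f(235,288)),dep(s,*f(235,280)))
# end-disc edges
for a in [f(203,290),f(267,292)]: print('edge',onz(s,*a,.113))
# plate face points: fit plane to grey face
m=np.zeros(p.shape[:2],bool);m[183:213,234:316]=1
Wf=W[m];c=p[m]
Wf=Wf[(Wf[:,2]>.05)&(Wf[:,2]<.125)&(c.max(-1)>85)&(c.max(-1)<140)]
ctr=np.median(Wf,0)
for k in range(8):
    ctr=Wf.mean(0);u,ss,vt=np.linalg.svd(Wf-ctr);nn=vt[2];d=(Wf-ctr)@nn
    Wf=Wf[abs(d)<max(.0015,1.5*np.std(d))]
nn*=np.sign(nn[0]);print('plane',nn,ctr,len(Wf),'elev',np.degrees(np.arcsin(nn[2])),'yaw',np.degrees(np.arctan2(nn[1],nn[0])))
np.save('/tmp/plane.npy',np.array([nn,ctr]))
E
```

```text
proj tcp down .1 (np.float64(278.21663197906), np.float64(197.61529289984668))
[256 174  36  31 728] [273.1731 191.2775]
[0.5369 0.2177 0.0935] [0.5159 0.1965 0.0424] [0.5598 0.2384 0.1044]
foot front [0.5525 0.2924 0.008 ] [0.6034 0.1815 0.008 ]
end disc [0.554  0.2254 0.0916] [0.5566 0.2267 0.0866]
edge [0.5505 0.2385 0.113 ]
edge [0.5617 0.2135 0.113 ]
plane [0.8549 0.3889 0.3433] [0.5236 0.2108 0.0807] 1183 elev 20.077838918046158 yaw 24.45902827798431
```

```bash
python3 - <<'E'
from h import *
s=load('w2.png');nn,c=np.load('/tmp/plane.npy')
f=lambda x,y:(180+(x+.5)/2.5-.5,60+(y+.5)/2.5-.5)
def hit(px,off):
    o,d=ray(s,*px);return o+d*((nn@(c-o)+off)/(nn@d))
e=hit(f(234.5,286),.036);L=hit(f(202,286),.036);Rr=hit(f(267,286),.036)
print('end',e,np.linalg.norm(L-Rr),'knob point',e-.010*nn)
# plate centre from holes/rim L/R
L=hit(f(127,358),0);Rr=hit(f(340,358),0);print('plate',(L+Rr)/2,np.linalg.norm(L-Rr))
k=(e-.01*nn);print('origin',k-.066*nn)
plan([k[0],k[1],k[2]+.0188],-65.5)
E
```

```text
end [0.5547 0.2259 0.091 ] 0.02962806276832254 knob point [0.5461 0.222  0.0876]
plate [0.5224 0.2107 0.0838] 0.10181271796445174
origin [0.4897 0.1964 0.0649]
pos [0.5342 0.21   0.2509] tool y yaw -64.06 z yaw -154.06
shift units (cur axes) [ 0.578  -0.0228 -0.0639] m [ 0.1445 -0.0057 -0.016 ]
turn world deg -1.435942436684357 -> tool turn frac 0.00398872899078988 (x down)
```

```bash
python3 - <<'E'
from h import *
s=load('w2.png');W=cloud(s).reshape(-1,3)
k=np.array([.5461,.222]);yw=np.radians(24.5);ax=np.array([np.cos(yw),np.sin(yw)]);sd=np.array([-ax[1],ax[0]])
a=(W[:,:2]-k)@ax;b=(W[:,:2]-k)@sd
for lo in range(-70,70,10):
    r=[]
    for al in range(-40,40,10):
        m=(b*1e3>=lo)&(b*1e3<lo+10)&(a*1e3>=al)&(a*1e3<al+10)
        r.append(round(float(np.nanmax(W[m,2]))*1e3) if m.any() else -1)
    print(lo,r)
plan([.5461,.222,.0688],-65.5)
E
```

```text
-70 [2, 34, 1, 336, 388, 387, 372, 7]
-60 [88, 351, 359, 369, 387, 388, 368, 8]
-50 [108, 94, 67, 51, 387, 367, 8, 7]
-40 [117, 96, 67, 46, 386, 367, 8, 8]
-30 [121, 95, 67, 41, 387, 367, 8, 10]
-20 [122, 95, 95, 99, 386, 367, 8, 8]
-10 [123, 98, 99, 102, 386, 367, 7, 7]
0 [123, 98, 99, 104, 386, 367, 8, 9]
10 [122, 95, 96, 99, 386, 367, 8, 8]
20 [121, 96, 67, 41, 387, 366, 9, 8]
30 [116, 98, 68, 46, 387, 366, 8, 7]
40 [107, 357, 366, 373, 387, 373, 8, 7]
50 [87, 90, 48, 373, 387, 382, 8, 8]
60 [34, 34, 35, 372, 373, 373, 7, 7]
pos [0.5342 0.21   0.2509] tool y yaw -64.06 z yaw -154.06
shift units (cur axes) [ 0.7282 -0.0228 -0.0638] m [ 0.182  -0.0057 -0.0159]
turn world deg -1.435942436684357 -> tool turn frac 0.00398872899078988 (x down)
```

Call:
drive_tool --commands '[[[0.05, -0.023, -0.066, 0.004], [0.12, 0, 0, 0], [0.15, 0, 0, 0], [0.15, 0, 0, 0], [0.12, 0, 0, 0], [0.08, 0, 0, 0], [0.058, 0, 0, 0], [0, 0, 0, 0], [0, 0, 0, 0]]]' --grip 1

```text
time: 3.95
tool_pos: [0.5472, 0.2233, 0.0697]
ee_rot: [2.922, 1.569, 0.209]
wrist_force: [0.1, -0.4, 1.0]
width: 0.094
```

```bash
python3 - <<'E'
from h import *
s=snap('wrist','w3.png');s2=snap('scene','s3.png')
plan([.5461,.222,.0688],-65.5)
im=cv2.cvtColor(s2['pixels'],cv2.COLOR_RGB2BGR)[130:250,270:400]
im=cv2.resize(im,None,fx=3,fy=3,interpolation=cv2.INTER_CUBIC)
b=cv2.resize(cv2.cvtColor(s['pixels'],cv2.COLOR_RGB2BGR)[60:360,130:430],(360,360))
cv2.imwrite('pics/c3.png',np.hstack([im[:,:390],b]))
E
```

```text
pos [0.5478 0.2238 0.0706] tool y yaw -65.43 z yaw -155.42
shift units (cur axes) [0.0073 0.0039 0.0092] m [0.0018 0.001  0.0023]
turn world deg -0.07492071020753599 -> tool turn frac 0.00020811308390982218 (x down)
```

View pics/c3.png

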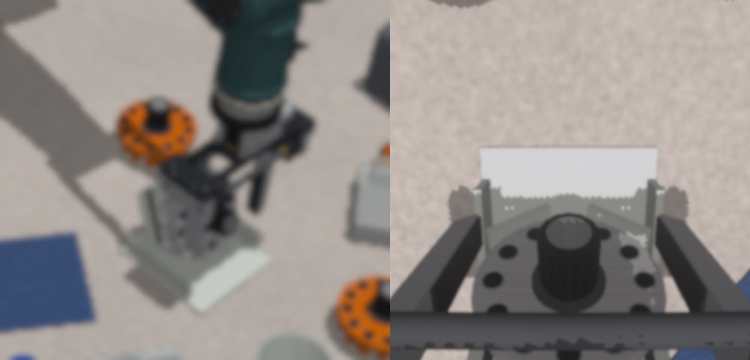

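Call:
drive_tool --commands '[[[0.006, 0.004, 0.004, 0], [0, 0, 0, 0], [0, 0, 0, 0], [0, 0, 0, 0], [0, 0, 0, 0], [0, 0, 0, 0], [0, 0, 0, 0]]]' --grip 0

```text
time: 4.75
tool_pos: [0.5459, 0.2224, 0.0669]
ee_rot: [0.784, 1.571, -1.928]
wrist_force: [-0.5, -0.9, 0.6]
width: 0.0413
```

Call:
drive_tool --commands '[[[0, 0, 0, 0], [0, 0, 0, 0], [0, 0, 0, 0], [0, 0, 0, 0]]]' --grip 0

```text
time: 5.15
tool_pos: [0.5458, 0.2226, 0.0669]
ee_rot: [-1.413, 1.571, 2.158]
wrist_force: [-1.0, 0.4, 0.4]
width: 0.0292
```

Call:
drive_tool --commands '[[[0, 0, 0, 0], [-0.02, 0, 0, 0], [-0.04, 0, 0, 0], [-0.06, 0, 0, 0], [-0.08, 0, 0, 0], [-0.1, 0, 0, 0], [-0.1, 0, 0, 0], [-0.08, 0, 0, 0], [-0.06, 0, 0, 0], [-0.02, 0, 0, 0], [0, 0, 0, 0], [0, 0, 0, 0]]]' --grip 0

```text
time: 6.35
tool_pos: [0.5454, 0.2222, 0.2057]
ee_rot: [-0.082, 1.569, -2.794]
wrist_force: [-0.7, 0.0, -4.7]
width: 0.0291
```

```bash
python3 - <<'E'
from h import *
s=snap('wrist','w4.png');s2=snap('scene','s4.png')
im=cv2.cvtColor(s2['pixels'],cv2.COLOR_RGB2BGR)[110:230,280:410]
im=cv2.resize(im,None,fx=3,fy=3,interpolation=cv2.INTER_CUBIC)
b=cv2.resize(cv2.cvtColor(s['pixels'],cv2.COLOR_RGB2BGR)[60:420,100:460],(360,360))
cv2.imwrite('pics/c4.png',np.hstack([im[:,:390],b]))
E
```

```text
(no output)
```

View pics/c4.png

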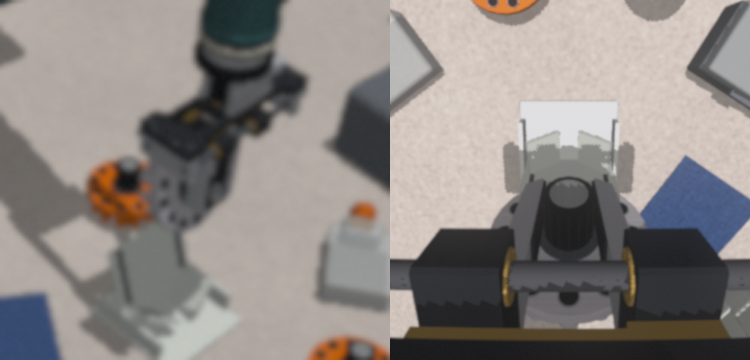

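```bash
cat >> h.py <<'E'
def face(s,P,rng=.075,thr=(70,175)):
    """fit plate face plane near grip point P"""
    W=cloud(s);p=s['pixels'].astype(int);sat=p.max(-1)-p.min(-1)
    m=(np.linalg.norm(W-P,axis=-1)<rng)&(sat<25)&(p.max(-1)>thr[0])&(p.max(-1)<thr[1])
    Q=W[m];best=None;rg=np.random.default_rng(0)
    for i in range(600):
        a=Q[rg.integers(len(Q),size=3)];n=np.cross(a[1]-a[0],a[2]-a[0]);l=np.linalg.norm(n)
        if l<2e-4: continue
        n/=l;d=(Q-a[0])@n
        off=abs((P-a[0])@n)
        if not .012<off<.036: continue
        c=(abs(d)<.0015).sum()
        if best is None or c>best[0]:best=(c,n,a[0])
    if best is None: print('no plane',len(Q));return
    c,n,a=best;I=Q[abs((Q-a)@n)<.002];ctr=I.mean(0);n=np.linalg.svd(I-ctr)[2][2];n*=np.sign((P-ctr)@n)
    print('face n',n,'elev',np.degrees(np.arcsin(n[2])).round(1),'yaw',np.degrees(np.arctan2(n[1],n[0])).round(1),'inl',len(I),'of',len(Q),'grip off plane',((P-ctr)@n).round(4))
    return n,ctr
E
python3 - <<'E'
from h import *
P=np.array([.5454,.2222,.2245])
for f in ['s4.png','w4.png']:face(load(f),P)
print(robot.get_obs()['wrist_torque'],tool()[0])
E
```

```text
face n [0.8546 0.3856 0.3478] elev 20.4 yaw 24.3 inl 143 of 413 grip off plane 0.0281
face n [0.8493 0.3867 0.3593] elev 21.1 yaw 24.5 inl 2836 of 7465 grip off plane 0.0256
[ 0.0471 -0.0866 -0.0638] [0.5452 0.2222 0.2052]
```

```bash
python3 - <<'E'
from h import *
plan([.516,.011,.048])
t=load('top0.png')
for n,u,v,z in [('bottle',300,160,.145),('tipbox',263,163,.063)]:print(n,onz(t,u,v,z))
E
```

```text
pos [0.5452 0.2222 0.2052] tool y yaw -65.4 z yaw -155.4
shift units (cur axes) [0.63   0.7197 0.456 ] m [0.1575 0.1799 0.114 ]
bottle [ 0.705  -0.0639  0.145 ]
tipbox [0.715  0.0559 0.063 ]
```

Call:
drive_tool --commands '[[[0, 0.03, 0.02, 0], [0, 0.06, 0.04, 0], [0, 0.085, 0.055, 0], [0, 0.1, 0.06, 0], [0, 0.1, 0.06, 0], [0, 0.1, 0.06, 0], [0, 0.1, 0.06, 0], [0.04, 0.08, 0.055, 0], [0.08, 0.045, 0.03, 0], [0.1, 0.02, 0.016, 0], [0.1, 0, 0, 0], [0.1, 0, 0, 0], [0.08, 0, 0, 0], [0.06, 0, 0, 0], [0.03, 0, 0, 0], [0, 0, 0, 0], [0, 0, 0, 0]]]' --grip 0

```text
time: 8.15
tool_pos: [0.5176, 0.0107, 0.0603]
ee_rot: [2.428, 1.569, -0.285]
wrist_force: [-0.2, -0.5, -4.2]
width: 0.0293
```

```bash
python3 - <<'E'
from h import *
P,R=tool();P=P-R[:,0]*.0188
s=snap('scene','s5.png');w=snap('wrist','w5.png');face(s,P);face(w,P)
plan([.516,.011,.048])
E
```

```text
face n [0.8543 0.375  0.3599] elev 21.1 yaw 23.7 inl 99 of 316 grip off plane 0.028
face n [0.8474 0.3862 0.3645] elev 21.4 yaw 24.5 inl 2899 of 7525 grip off plane 0.025
pos [0.5181 0.011  0.0609] tool y yaw -65.41 z yaw -155.41
shift units (cur axes) [ 0.0514 -0.0036  0.0077] m [ 0.0128 -0.0009  0.0019]
```

Call:
drive_tool --commands '[[[0.02, 0, 0, 0], [0.02, 0, 0, 0], [0.008, 0, 0, 0], [0, 0, 0, 0]]]' --grip 0

```text
time: 8.65
tool_pos: [0.5167, 0.0114, 0.0467]
ee_rot: [-0.45, 1.569, 3.121]
wrist_force: [-0.5, 0.3, -3.9]
width: 0.0296
```

Call:
drive_tool --commands '[[[0, 0, 0, 0], [0, 0, 0, 0], [0, 0, 0, 0]]]' --grip 0.3

```text
time: 8.95
tool_pos: [0.5174, 0.0113, 0.0477]
ee_rot: [2.412, 1.57, -0.3]
wrist_force: [0.2, -0.7, -2.9]
width: 0.0295
```

```bash
python3 - <<'E'
from h import *
P,R=tool();P=P-R[:,0]*.0188
w=snap('wrist','w6.png');face(w,P);print(P,robot.get_obs()['wrist_force'],robot.get_obs()['width'])
E
```

```text
face n [0.8478 0.387  0.3625] elev 21.3 yaw 24.5 inl 2913 of 7552 grip off plane 0.0256
[0.5174 0.0113 0.0665] [-0.3852 -0.0622 -4.4019] 0.029168136383601363
```

Call:
drive_tool --commands '[[[0, 0, 0, 0], [0, 0, 0, 0], [0, 0, 0, 0]]]' --grip 0.312

```text
time: 9.3
tool_pos: [0.5173, 0.0113, 0.0479]
ee_rot: [2.178, 1.57, -0.534]
wrist_force: [-0.3, 0.0, -2.3]
width: 0.0294
```

```bash
python3 - <<'E'
from h import *
P,R=tool();P=P-R[:,0]*.0188
w=snap('wrist','w7.png');face(w,P);print(P,robot.get_obs()['wrist_force'],robot.get_obs()['width'])
E
```

```text
face n [0.653  0.299  0.6958] elev 44.1 yaw 24.6 inl 4566 of 9168 grip off plane 0.0255
[0.5173 0.0113 0.0667] [-0.3904  0.4429 -1.4624] 0.029118092855827095
```

Call:
drive_tool --commands '[[[-0.01, 0, 0, 0], [-0.02, 0, 0, 0], [-0.03, 0, 0, 0], [-0.03, 0, 0, 0], [-0.02, 0, 0, 0], [0, 0, 0, 0], [0, 0, 0, 0]]]' --grip 0.31

```text
time: 10.05
tool_pos: [0.5173, 0.0113, 0.0752]
ee_rot: [2.321, 1.57, -0.391]
wrist_force: [-0.9, 1.1, -4.0]
width: 0.0298
```

```bash
python3 - <<'E'
from h import *
P,R=tool();P=P-R[:,0]*.0188
w=snap('wrist','w8.png');face(w,P);print(P,robot.get_obs()['wrist_force'],robot.get_obs()['width'])
E
```

```text
face n [0.6487 0.2967 0.7008] elev 44.5 yaw 24.6 inl 4594 of 9163 grip off plane 0.0254
[0.5173 0.0113 0.094 ] [-0.1035 -0.2722 -3.1307] 0.02946057156432039
```

View pics/w8.png

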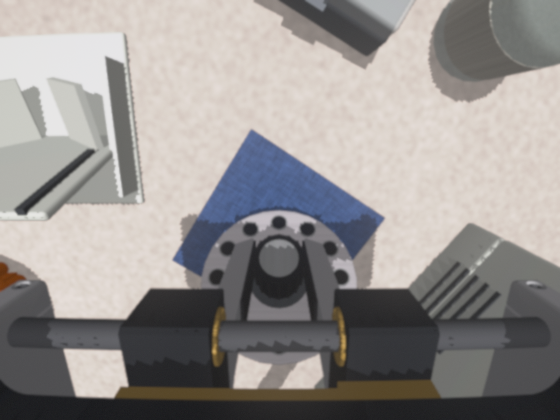

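Call:
drive_tool --commands '[[[0.03, 0, 0, 0], [0.03, 0, 0, 0], [0, 0, 0, 0]]]' --grip 0.31

```text
time: 10.4
tool_pos: [0.5155, 0.0114, 0.0576]
ee_rot: [-0.503, 1.566, 3.068]
wrist_force: [0.1, -0.1, -4.9]
width: 0.0298
```

Call:
drive_tool --commands '[[[0, 0, 0, 0], [0, 0, 0, 0]]]' --grip 0.312

```text
time: 10.6
tool_pos: [0.5173, 0.0113, 0.0599]
ee_rot: [1.38, 1.571, -1.332]
wrist_force: [-0.1, 0.1, -3.9]
width: 0.0294
```

```bash
python3 - <<'E'
from h import *
P,R=tool();P=P-R[:,0]*.0188
w=snap('wrist','w9.png');face(w,P);print(P,robot.get_obs()['wrist_force'],robot.get_obs()['width'])
E
```

```text
face n [0.6485 0.2967 0.701 ] elev 44.5 yaw 24.6 inl 4621 of 9163 grip off plane 0.0254
[0.5173 0.0113 0.0787] [ 0.9576  0.4007 -2.881 ] 0.029573334116350183
```

Call:
drive_tool --commands '[[[0, 0, 0, 0], [0, 0, 0, 0]]]' --grip 0.314

```text
time: 10.85
tool_pos: [0.5174, 0.0113, 0.0603]
ee_rot: [2.475, 1.57, -0.237]
wrist_force: [0.9, 0.7, -4.7]
width: 0.0296
```

```bash
python3 - <<'E'
from h import *
P,R=tool();P=P-R[:,0]*.0188
w=snap('wrist','w10.png');face(w,P);print(P,robot.get_obs()['wrist_force'],robot.get_obs()['width'])
E
```

```text
face n [0.5705 0.2616 0.7785] elev 51.1 yaw 24.6 inl 4874 of 9482 grip off plane 0.0256
[0.5174 0.0113 0.0791] [ 0.439   0.0344 -4.4886] 0.02976033121432597
```

Call:
drive_tool --commands '[[[0, 0, 0, 0], [0, 0, 0, 0]]]' --grip 0.3155

```text
time: 11.1
tool_pos: [0.5172, 0.0113, 0.06]
ee_rot: [2.404, 1.571, -0.308]
wrist_force: [0.6, 0.2, -5.3]
width: 0.0298
```

```bash
python3 - <<'E'
from h import *
P,R=tool();P=P-R[:,0]*.0188
w=snap('wrist','w11.png');face(w,P);print(P,robot.get_obs()['wrist_force'],robot.get_obs()['width'])
E
```

```text
face n [0.4196 0.1919 0.8872] elev 62.5 yaw 24.6 inl 5053 of 9772 grip off plane 0.0265
[0.5172 0.0113 0.0788] [-0.0984 -0.2246 -4.0758] 0.02973343251891104
```

Call:
drive_tool --commands '[[[0, 0, 0, 0], [0, 0, 0, 0]]]' --grip 0.317

```text
time: 11.35
tool_pos: [0.5171, 0.0113, 0.0599]
ee_rot: [0.155, 1.571, -2.557]
wrist_force: [0.7, -0.6, -4.3]
width: 0.0298
```

```bash
python3 - <<'E'
from h import *
P,R=tool();P=P-R[:,0]*.0188
w=snap('wrist','w12.png');face(w,P);print(P,robot.get_obs()['wrist_force'],robot.get_obs()['width'])
E
```

```text
face n [0.1401 0.0654 0.988 ] elev 81.1 yaw 25.0 inl 5220 of 9936 grip off plane 0.0302
[0.5171 0.0113 0.0787] [ 0.1373 -0.0557 -3.8667] 0.02969703621356573
```

Call:
drive_tool --commands '[[[0.006, 0, 0, 0], [0.006, 0, 0, 0], [0, 0, 0, 0]]]' --grip 0.317

```text
time: 11.7
tool_pos: [0.5186, 0.0116, 0.0583]
ee_rot: [2.859, 1.567, 0.147]
wrist_force: [2.1, 2.2, 2.0]
width: 0.03
```

Call:
drive_tool --commands '[[[0, 0, 0, 0], [0, 0, 0, 0], [0, 0, 0, 0]]]' --grip 0.45

```text
time: 12.0
tool_pos: [0.5169, 0.0111, 0.0569]
ee_rot: [0.214, 1.57, -2.498]
wrist_force: [0.1, 0.4, 0.0]
width: 0.0423
```

```bash
python3 - <<'E'
from h import *
P,R=tool();P=P-R[:,0]*.0188
w=snap('wrist','w13.png');f=face(w,P);s=snap('scene','s13.png');print(P,robot.get_obs()['wrist_force'],robot.get_obs()['width'],f[1])
E
```

```text
face n [-0.009  -0.0044  0.9999] elev 89.4 yaw -153.7 inl 4625 of 9879 grip off plane 0.0321
[0.5169 0.0111 0.0757] [ 0.9522 -0.2529  0.5506] 0.042577165485991414 [0.5174 0.0107 0.0435]
```

View pics/w13.png

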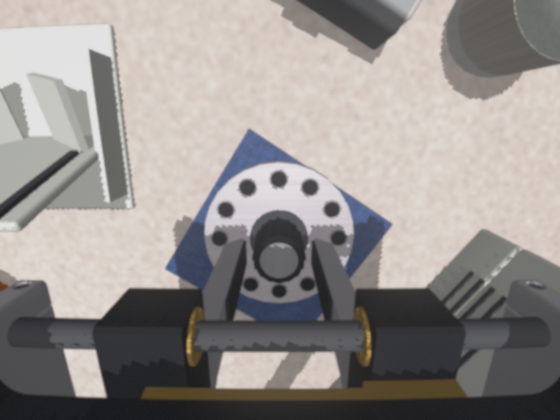

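```bash
python3 - <<'E'
from h import *
s=load('w13.png');p=s['pixels'].astype(int);W=cloud(s)
m=(abs(W[...,2]-.0435)<.004)&(np.hypot(W[...,0]-.517,W[...,1]-.011)<.07)
q=W[m];c,r=cv2.minEnclosingCircle(q[:,:2].astype(np.float32));print('circle',c,r)
# robust: front half edge points
mm=m.astype(np.uint8);ct=max(cv2.findContours(mm,cv2.RETR_EXTERNAL,cv2.CHAIN_APPROX_NONE)[0],key=cv2.contourArea)[:,0]
e=W[ct[:,1],ct[:,0]];rr=np.hypot(e[:,0]-c[0],e[:,1]-c[1]);e=e[rr>.047]
A=np.c_[2*e[:,:2],np.ones(len(e))];x=np.linalg.lstsq(A,(e[:,:2]**2).sum(1),rcond=None)[0];print('fit',x[:2],np.sqrt(x[2]+x[0]**2+x[1]**2),len(e))
# holes
d=m|((p.max(-1)<90)&(np.hypot(W[...,0]-.517,W[...,1]-.011)<.048)&(W[...,2]<.046))
hm=((p.max(-1)<90)&(np.hypot(W[...,0]-x[0],W[...,1]-x[1])<.047)&(np.hypot(W[...,0]-x[0],W[...,1]-x[1])>.03)&(W[...,2]<.05)).astype(np.uint8)
n,l,st,ce=cv2.connectedComponentsWithStats(hm)
for i in range(1,n):
    if 20<st[i,4]<250:
        g=onz(s,*ce[i],.043);v=g[:2]-x[:2];a=np.degrees(np.arctan2(v[1],v[0]));print(ce[i],st[i,4],np.hypot(*v).round(4),a.round(1),(a%30).round(1))
plan([x[0],x[1],.051])
E
```

```text
circle (0.5212051868438721, 0.012655827216804028) 0.05222748965024948
fit [0.5218 0.0127] 0.05125197069309252 374
[278.2917 178.8472] 144 0.0402 24.8 24.8
[247.068  187.2245] 147 0.0403 55.4 25.4
[309.5714 187.0143] 140 0.0403 -5.9 24.1
[225.3972 209.3546] 141 0.0407 85.9 25.9
[331.5563 209.0141] 142 0.0407 -36.5 23.5
[219.1136 238.1307] 176 0.0411 116.2 26.2
[337.8941 237.7118] 170 0.041 -66.6 23.4
[307.497 283.568] 169 0.0419 -125.4 24.6
[249.8882 283.9294] 170 0.042 175.0 25.0
[278.8402 290.3136] 169 0.0418 -155.1 24.9
pos [0.517  0.0112 0.0568] tool y yaw -65.41 z yaw -155.41
shift units (cur axes) [ 0.0232  0.0022 -0.02  ] m [ 0.0058  0.0005 -0.005 ]
```

Call:
drive_tool --commands '[[[0, 0.002, -0.016, 0], [0.023, 0, 0, 0], [0, 0, 0, 0]]]' --grip 0.45

```text
time: 12.4
tool_pos: [0.5204, 0.0125, 0.0501]
ee_rot: [-0.418, 1.569, -3.13]
wrist_force: [-0.7, 0.0, -0.4]
width: 0.0422
```

Call:
drive_tool --commands '[[[0, 0, 0, 0], [0, 0, 0, 0], [0, 0, 0, 0], [0, 0, 0, 0], [0, 0, 0, 0]]]' --grip 0

```text
time: 12.9
tool_pos: [0.5209, 0.0126, 0.0511]
ee_rot: [-1.017, 1.571, 2.554]
wrist_force: [0.2, 0.8, -1.5]
width: 0.0293
```

```bash
python3 - <<'E'
from h import *
o=robot.get_obs();P,R=tool();print(P,o['wrist_force'],o['wrist_torque'],o['width'],o['joint_positions'])
plan([.476,-.2195,.23],80)
E
```

```text
[0.5209 0.0126 0.0511] [ 0.1985  0.7867 -1.5015] [ 0.1512 -0.0065  0.0329] 0.029259411783722565 [-0.0847  0.107   1.6624  0.0001  1.3725  1.0566]
pos [0.5209 0.0126 0.0511] tool y yaw -65.39 z yaw -155.39
shift units (cur axes) [-0.7157  0.7692  0.5501] m [-0.1789  0.1923  0.1375]
turn world deg -34.606167567919385 -> tool turn frac 0.09612824324422052 (x down)
```

Call:
drive_tool --commands '[[[-0.02, 0, 0, 0], [-0.04, 0, 0, -0.01], [-0.06, 0, 0, -0.02], [-0.08, 0, 0, -0.022], [-0.08, 0, 0, -0.023], [-0.08, 0, 0, -0.023], [-0.08, 0, 0, -0.023], [-0.08, 0, 0, -0.023], [-0.08, 0, 0, -0.023], [-0.06, 0, 0, -0.023], [-0.06, 0, 0, -0.023], [-0.04, 0, 0, -0.023], [0, 0, 0, -0.023], [0, 0, 0, -0.023], [0, 0, 0, -0.023], [0, 0, 0, -0.02], [0, 0, 0, -0.01], [0, 0, 0, 0], [0, 0, 0, 0]]]' --grip 0

```text
time: 14.8
tool_pos: [0.5208, 0.0124, 0.2408]
ee_rot: [-2.389, 1.57, -2.998]
wrist_force: [-0.0, -1.5, -4.7]
width: 0.0291
```

```bash
python3 - <<'E'
from h import *
o=robot.get_obs();P,R=tool();print(P,R,o['wrist_force'],o['wrist_torque'],o['width'])
w=snap('wrist','w14.png');s=snap('scene','s14.png');G=P-R[:,0]*.0188;face(w,G);face(s,G)
plan([.476,-.2195,.24],52)
E
```

```text
[0.5208 0.0124 0.2408] [[-0.001   0.5719  0.8203]
 [-0.0001  0.8203 -0.5719]
 [-1.     -0.0007 -0.0008]] [-0.0009 -1.5097 -4.6506] [-0.0063 -0.1105  0.0333] 0.029077113644329456
face n [-0.0003  0.0026  1.    ] elev 89.8 yaw 96.3 inl 7487 of 12146 grip off plane 0.0266
face n [-0.0063  0.      1.    ] elev 89.6 yaw 179.9 inl 290 of 732 grip off plane 0.0262
pos [0.5209 0.0125 0.241 ] tool y yaw 55.14 z yaw -34.86
shift units (cur axes) [ 0.004  -0.864   0.3831] m [ 0.001  -0.216   0.0958]
turn world deg -3.1439381280581102 -> tool turn frac 0.008733161466828085 (x down)
```

View pics/w14.png

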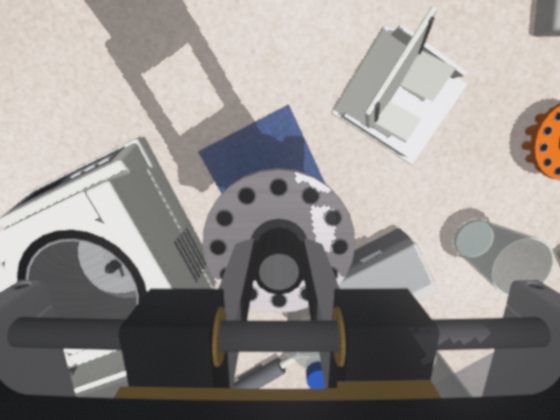

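```bash
cat >> h.py <<'E'
def circ(s,z,c0,tol=.004,rmin=.046,rmax=.058):
    W=cloud(s);m=(abs(W[...,2]-z)<tol)&(np.hypot(W[...,0]-c0[0],W[...,1]-c0[1])<.07)
    ct=max(cv2.findContours(m.astype(np.uint8),cv2.RETR_EXTERNAL,cv2.CHAIN_APPROX_NONE)[0],key=cv2.contourArea)[:,0]
    e=np.array([onz(s,u,v,z) for u,v in ct])[:,:2];x=np.array(c0[:2],float)
    for i in range(10):
        r=np.hypot(*(e-x).T);k=e[(r>.0495)&(r<.055)] if i>3 else e[(r>rmin)&(r<rmax)]
        A=np.c_[2*k,np.ones(len(k))];y=np.linalg.lstsq(A,(k**2).sum(1),rcond=None)[0];x=y[:2]
    return x,np.sqrt(y[2]+x@x),len(k)
E
python3 - <<'E'
from h import *
P,R=tool()
for f in ['w14.png','s14.png']:
    s=load(f);x,r,n=circ(s,.241-.0481+.040,P);print(f,x,r,n,'in tool',R.T@np.r_[x-P[:2],0])
P13=np.array([.517,.0112]);s=load('w13.png');print(circ(s,.043,[.5205,.0123]))
E
```

```text
w14.png [0.5198 0.0125] 0.05122270399543346 302 in tool [ 0.     -0.0006 -0.0009]
s14.png [0.5216 0.0102] 0.051206666469984466 51 in tool [-0.     -0.0015  0.0019]
(array([0.5217, 0.0127]), np.float64(0.051361905999977635), 362)
```

Call:
drive_tool --commands '[[[0, -0.04, 0.018, 0], [0, -0.08, 0.035, 0], [0, -0.11, 0.049, 0], [0, -0.11, 0.049, 0], [0, -0.11, 0.049, 0], [0, -0.11, 0.049, 0], [0, -0.1, 0.044, 0], [0, -0.09, 0.04, 0], [0, -0.06, 0.027, 0], [0, -0.035, 0.016, 0], [0, -0.019, 0.007, 0], [0, 0, 0, 0], [0, 0, 0, 0], [0, 0, 0, 0]]]' --grip 0

```text
time: 16.3
tool_pos: [0.4766, -0.2187, 0.2413]
ee_rot: [1.247, 1.571, 0.641]
wrist_force: [-0.2, -0.1, -3.7]
width: 0.0292
```

```bash
python3 - <<'E'
from h import *
P,R=tool();plan([.4757,-.2193,.24]);o=robot.get_obs();print(o['joint_positions'],o['wrist_force'])
w=snap('wrist','w15.png');s=snap('scene','s15.png');t=snap('top','t15.png')
x,r,n=circ(w,P[2]-.0081,P);print(x,r,n,R.T@np.r_[x-P[:2],0])
a=cv2.cvtColor(s['pixels'],cv2.COLOR_RGB2BGR)[100:260,130:290];b=cv2.cvtColor(w['pixels'],cv2.COLOR_RGB2BGR)
cv2.imwrite('pics/c15.png',np.hstack([cv2.resize(a,(400,400)),b[10:410,80:480]]))
E
```

```text
pos [ 0.4766 -0.2187  0.2413] tool y yaw 55.27 z yaw -34.73
shift units (cur axes) [ 0.0052 -0.004  -0.0017] m [ 0.0013 -0.001  -0.0004]
[-0.5385  0.0257  1.3649  0.0003  1.7509 -1.5031] [-0.1752 -0.1376 -3.6595]
[ 0.4757 -0.2187] 0.05128866160299555 302 [-0.     -0.0005 -0.0007]
```

View pics/c15.png

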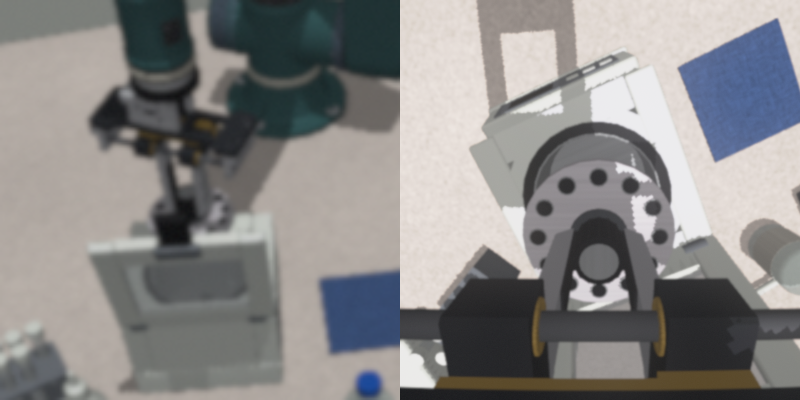

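Call:
drive_tool --commands '[[[0.03, -0.003, 0, 0], [0.06, 0, 0, 0], [0.08, 0, 0, 0], [0.08, 0, 0, 0], [0.06, 0, 0, 0], [0.05, 0, 0, 0], [0.03, 0, 0, 0], [0.01, 0, 0, 0], [0, 0, 0, 0]]]' --grip 0

```text
time: 17.35
tool_pos: [0.4761, -0.2202, 0.1413]
ee_rot: [-0.135, 1.57, -0.743]
wrist_force: [0.4, -0.3, -4.4]
width: 0.0293
```

Call:
drive_tool --commands '[[[0.012, 0, 0, 0], [0.012, 0, 0, 0], [0.012, 0, 0, 0], [0.012, 0, 0, 0], [0, 0, 0, 0]]]' --grip 0

```text
time: 17.85
tool_pos: [0.4757, -0.2199, 0.1286]
ee_rot: [-3.011, 1.57, 2.665]
wrist_force: [0.3, 0.5, -4.0]
width: 0.0295
```

```bash
python3 - <<'E'
from h import *
P,R=tool();o=robot.get_obs();print(P,o['wrist_force'],o['wrist_torque'],o['width'])
E
```

```text
[ 0.4757 -0.2199  0.1286] [ 0.2723  0.5242 -3.9719] [ 0.0169 -0.1107 -0.0038] 0.029536087714247393
```

Call:
drive_tool --commands '[[[0.012, 0, 0, 0], [0.012, 0, 0, 0], [0.012, 0, 0, 0], [0, 0, 0, 0]]]' --grip 0

```text
time: 18.25
tool_pos: [0.4756, -0.2199, 0.1195]
ee_rot: [-3.025, 1.57, 2.651]
wrist_force: [0.7, -0.2, -3.6]
width: 0.0295
```

Call:
drive_tool --commands '[[[0.008, 0, 0, 0], [0.006, 0, 0, 0], [0.004, 0, 0, 0], [0, 0, 0, 0]]]' --grip 0

```text
time: 18.65
tool_pos: [0.4759, -0.2201, 0.1155]
ee_rot: [-2.748, 1.57, 2.928]
wrist_force: [-1.6, 1.0, -4.3]
width: 0.0294
```

Call:
drive_tool --commands '[[[0.004, 0, 0, 0], [0.004, 0, 0, 0], [0.004, 0, 0, 0], [0, 0, 0, 0]]]' --grip 0

```text
time: 19.05
tool_pos: [0.4761, -0.2202, 0.113]
ee_rot: [-0.115, 1.57, -0.723]
wrist_force: [-0.4, 0.2, -2.7]
width: 0.0295
```

Call:
drive_tool --commands '[[[0.004, 0, 0, 0], [0.004, 0, 0, 0], [0, 0, 0, 0]]]' --grip 0

```text
time: 19.35
tool_pos: [0.4764, -0.2204, 0.1127]
ee_rot: [0.009, 1.569, -0.598]
wrist_force: [-2.4, 1.3, 4.9]
width: 0.0295
```

Call:
drive_tool --commands '[[[0, 0, 0, -0.004], [0, 0, 0, -0.004], [0, 0, 0, -0.004], [0, 0, 0, -0.004], [0, 0, 0, -0.004], [0, 0, 0, 0]]]' --grip 0

```text
time: 19.95
tool_pos: [0.4754, -0.2199, 0.1093]
ee_rot: [-3.103, 1.569, 2.699]
wrist_force: [0.1, 0.2, -4.2]
width: 0.0294
```

Call:
drive_tool --commands '[[[0.004, 0, 0, -0.002], [0.004, 0, 0, -0.002], [0.004, 0, 0, 0], [0, 0, 0, 0]]]' --grip 0

```text
time: 20.35
tool_pos: [0.4758, -0.2201, 0.1075]
ee_rot: [-3.092, 1.57, 2.735]
wrist_force: [-0.1, 0.4, -4.2]
width: 0.0296
```

Call:
drive_tool --commands '[[[0.004, 0, 0, 0], [0.003, 0, 0, 0], [0, 0, 0, 0]]]' --grip 0

```text
time: 20.65
tool_pos: [0.4759, -0.2201, 0.1058]
ee_rot: [-2.703, 1.571, 3.124]
wrist_force: [-0.4, -0.4, -4.8]
width: 0.0294
```

Call:
drive_tool --commands '[[[0.004, 0, 0, 0], [0.003, 0, 0, 0], [0, 0, 0, 0]]]' --grip 0

```text
time: 20.95
tool_pos: [0.4762, -0.2203, 0.105]
ee_rot: [-0.182, 1.57, -0.638]
wrist_force: [-1.2, 0.2, 0.2]
width: 0.0296
```

Call:
drive_tool --commands '[[[0.003, 0, 0, 0], [0, 0, 0, 0]]]' --grip 0

```text
time: 21.15
tool_pos: [0.4763, -0.2203, 0.105]
ee_rot: [-0.154, 1.569, -0.611]
wrist_force: [-2.4, 1.8, 5.0]
width: 0.0294
```

Call:
drive_tool --commands '[[[-0.003, 0, 0, 0], [0, 0, 0, 0], [0, 0, 0, 0], [0, 0, 0, 0]]]' --grip 0.45

```text
time: 21.55
tool_pos: [0.476, -0.2201, 0.1039]
ee_rot: [-3.071, 1.571, 2.756]
wrist_force: [-0.8, -0.7, 0.9]
width: 0.0422
```

Call:
drive_tool --commands '[[[-0.04, 0, 0, 0], [-0.08, 0, 0, 0], [-0.1, 0, 0, 0], [-0.12, 0, 0, 0], [-0.12, 0, 0, 0], [-0.12, 0, 0, 0], [-0.1, 0, 0, 0], [-0.06, 0, 0, 0], [0, 0, 0, 0]]]' --grip 0.6

```text
time: 22.45
tool_pos: [0.477, -0.2207, 0.2931]
ee_rot: [-0.093, 1.564, -0.55]
wrist_force: [0.0, -1.2, 0.1]
width: 0.0564
```

```bash
python3 - <<'E'
from h import *
P,R=tool();plan(P);print(P)
w=snap('wrist','w16.png');W=cloud(w);c=np.array([.476,-.2197])
x,r,n=circ(w,.097,[*c]);print(x,r,n)
d=np.hypot(W[...,0]-x[0],W[...,1]-x[1]);m=(d>.02)&(d<.05)&(abs(W[...,2]-.1)<.02);q=W[m];A=np.c_[q[:,:2]-x,np.ones(len(q))]
for i in range(6):
    k=np.linalg.lstsq(A,q[:,2],rcond=None)[0];e=abs(A@k-q[:,2]);A=A[e<max(.002,2*e.std())];q=q[e<max(.002,2*e.std())]
print('plate plane (tilt x,y, height at axis)',k,len(q))
m=(d<.011)&(W[...,2]>.12);print('knob top',np.nanmedian(W[m][:,2]))
E
```

```text
pos [ 0.477  -0.2207  0.2931] tool y yaw 63.84 z yaw -26.16
shift units (cur axes) [0. 0. 0.] m [0. 0. 0.]
[ 0.477  -0.2207  0.2931]
[ 0.4751 -0.2205] 0.05108259937659178 224
plate plane (tilt x,y, height at axis) [-0.0001 -0.0012  0.0972] 3828
knob top 0.1334009566938958
```

View pics/w16.png

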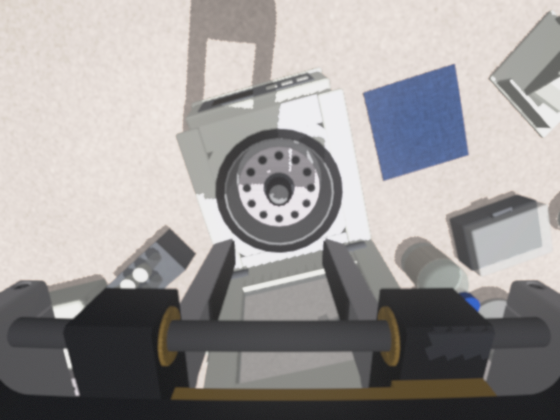

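```bash
python3 - <<'E'
from h import *
plan([.59,-.24,.44],78.3)
w=load('w16.png');W=cloud(w).reshape(-1,3)
xc=np.array([.979,-.203]);yc=np.array([.203,.979]);d=W[:,:2]-[.476,-.2197]
a=d@xc*1e3;b=d@yc*1e3
for al in range(-190,-80,10):
    r=[]
    for bl in (-30,-10,10,30):
        m=(a>=al)&(a<al+10)&(abs(b-bl)<8);r.append(np.round(np.nanmedian(W[m,2])*1e3) if m.any() else -1)
    print(al,r)
E
```

```text
pos [ 0.4765 -0.2204  0.2909] tool y yaw 63.84 z yaw -26.16
shift units (cur axes) [-0.5948  0.1297  0.4442] m [-0.1487  0.0324  0.111 ]
turn world deg 14.46013370737036 -> tool turn frac -0.040167038076028776 (x down)
-190 [np.float64(0.0), np.float64(0.0), np.float64(0.0), np.float64(0.0)]
-180 [np.float64(0.0), np.float64(0.0), np.float64(0.0), np.float64(-0.0)]
-170 [np.float64(0.0), np.float64(0.0), np.float64(0.0), np.float64(0.0)]
-160 [np.float64(0.0), np.float64(0.0), np.float64(0.0), np.float64(0.0)]
-150 [np.float64(0.0), np.float64(0.0), np.float64(-0.0), np.float64(0.0)]
-140 [np.float64(30.0), np.float64(30.0), np.float64(30.0), np.float64(30.0)]
-130 [np.float64(59.0), np.float64(60.0), np.float64(59.0), np.float64(62.0)]
-120 [np.float64(83.0), np.float64(84.0), np.float64(85.0), np.float64(85.0)]
-110 [np.float64(87.0), np.float64(87.0), np.float64(87.0), np.float64(87.0)]
-100 [np.float64(135.0), np.float64(135.0), np.float64(135.0), np.float64(135.0)]
-90 [np.float64(135.0), np.float64(135.0), np.float64(135.0), np.float64(135.0)]
```

Call:
drive_tool --commands '[[[-0.06, 0, 0, -0.02], [-0.1, 0, 0, -0.02], [-0.12, 0, 0, 0], [-0.12, 0, 0, 0], [-0.1, 0.01, 0.04, 0], [-0.07, 0.01, 0.07, 0], [-0.03, 0, 0.1, 0], [0, 0, 0.1, 0], [0, 0, 0.08, 0], [0, 0, 0.05, 0], [0, 0, 0.02, 0], [0, 0, 0, 0]]]' --grip 0.75

```text
time: 23.7
tool_pos: [0.5901, -0.2388, 0.4372]
ee_rot: [2.895, 1.567, 2.69]
wrist_force: [0.1, -0.4, 0.2]
width: 0.0704
```

```bash
python3 - <<'E'
from h import *
w=snap('wrist','w17.png');plan([.604,-.245,.32],78.3)
E
```

```text
pos [ 0.5895 -0.2387  0.4382] tool y yaw 78.24 z yaw -11.76
shift units (cur axes) [ 0.4726 -0.0132  0.0628] m [ 0.1181 -0.0033  0.0157]
turn world deg 0.05876184670414375 -> tool turn frac -0.00016322735195595486 (x down)
```

View pics/w17.png

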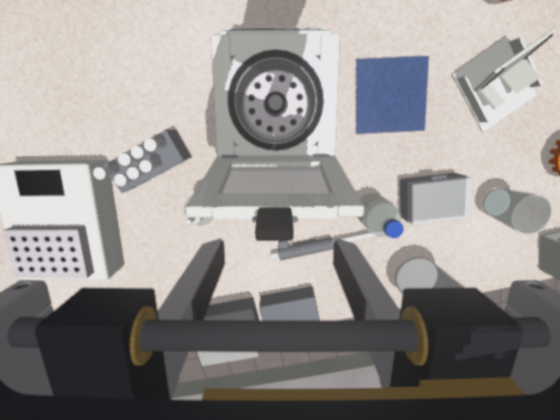

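```bash
python3 - <<'E'
from h import *
s=load('w17.png');p=s['pixels'].astype(int);W=cloud(s)
m=(p.max(-1)<60).astype(np.uint8);m[:203]=0;m[245:]=0;m[:,:245]=0;m[:,305:]=0
n,l,st,ce=cv2.connectedComponentsWithStats(m);i=1+np.argmax(st[1:,4]);print(st[i],ce[i])
q=W[l==i];xc=np.array([.979,-.203]);yc=np.array([.203,.979])
d=q[:,:2]-[.476,-.2197];a=d@xc;b=d@yc
print('a',np.nanpercentile(a,[2,50,98]),'b',np.nanpercentile(b,[2,50,98]),'z',np.nanpercentile(q[:,2],[2,50,98]))
# hinge-relative
h=a-.088;zz=q[:,2]-.143;r=np.hypot(h,zz);print('r',np.nanpercentile(r,[2,50,98]));
k=(r>.19)&(r<.215);print('front-face angle',np.degrees(np.arctan2(np.median(zz[k]),-np.median(h[k]))))
P,R=tool();dt=P[:2]-[.476,-.2197];print('tool a,b',dt@xc,dt@yc)
hist=np.c_[a,b,q[:,2]][::25];print(hist[np.argsort(-hist[:,2])][:30:2])
E
```

```text
[269 210  20   8  65] [279.     211.9231]
a [0.1192 0.1202 0.1222] b [-0.0054  0.004   0.0135] z [0.3219 0.3262 0.3353]
r [0.1816 0.1859 0.1953]
front-face angle 100.01000673193384
tool a,b 0.11499092158851025 0.004461217548184612
[[ 0.121   0.0095  0.3285]
 [ 0.1194 -0.0047  0.3228]]
```

```bash
python3 - <<'E'
from h import *
s=load('w17.png');p=s['pixels'].astype(int);W=cloud(s)
xc=np.array([.979,-.203]);yc=np.array([.203,.979])
d=W[...,:2]-np.array([.476,-.2197]);a=d@xc;b=d@yc
m=(W[...,2]>.30)&(W[...,2]<.38)&(p.max(-1)<110)&(abs(b)<.05)&(a>.09)&(a<.16)
print(m.sum())
q=np.c_[a[m],b[m],W[m][:,2]]
for lo in np.arange(.31,.375,.004):
    k=(q[:,2]>=lo)&(q[:,2]<lo+.004)
    if k.sum()>5: print(lo.round(3),k.sum(),'a',q[k,0].min().round(4),q[k,0].max().round(4),'b',q[k,1].min().round(4),q[k,1].max().round(4))
E
```

```text
1171
0.314 34 a 0.1178 0.1189 b -0.0131 0.0129
0.318 56 a 0.1184 0.1218 b -0.0181 0.0158
0.322 62 a 0.1184 0.1219 b -0.0179 0.0157
0.326 63 a 0.1195 0.1222 b -0.0177 0.0155
0.33 71 a 0.1204 0.1247 b -0.0183 0.0175
0.334 72 a 0.1213 0.1257 b -0.0181 0.0173
0.338 76 a 0.122 0.1252 b -0.0177 0.0171
0.342 78 a 0.123 0.1258 b -0.0175 0.017
0.346 79 a 0.1242 0.1265 b -0.0172 0.0158
0.35 80 a 0.1245 0.1269 b -0.0171 0.0166
0.354 125 a 0.1257 0.1392 b -0.0169 0.0164
0.358 370 a 0.1263 0.1383 b -0.0167 0.0163
```

Call:
drive_tool --commands '[[[0.03, -0.02, 0.056, 0], [0.08, 0, 0, 0], [0.1, 0, 0, 0], [0.1, 0, 0, 0], [0.08, 0, 0, 0], [0.05, 0, 0, 0], [0.02, 0, 0, 0], [0, 0, 0, 0]]]' --grip 0.75

```text
time: 24.55
tool_pos: [0.6015, -0.2462, 0.3242]
ee_rot: [3.038, 1.57, 2.833]
wrist_force: [-0.3, 0.2, 0.8]
width: 0.0706
```

```bash
python3 - <<'E'
from h import *
w=snap('wrist','w18.png');plan([.6022,-.2464,.323],78.3);snap('scene','s18.png')
E
```

```text
pos [ 0.6018 -0.2463  0.3251] tool y yaw 78.23 z yaw -11.77
shift units (cur axes) [0.0084 0.     0.0015] m [0.0021 0.     0.0004]
turn world deg 0.06985609613396093 -> tool turn frac -0.0001940447114832248 (x down)
```

View pics/w18.png

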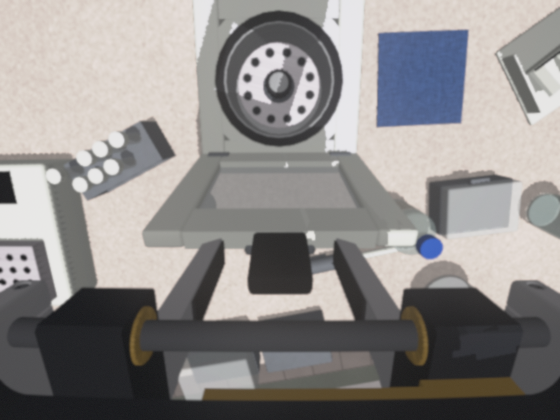

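Fingers straddle the black tab at (280,262). Close on it.

Call:
drive_tool --commands '[[[0.006, 0, 0.002, 0], [0, 0, 0, 0], [0, 0, 0, 0], [0, 0, 0, 0], [0, 0, 0, 0], [0, 0, 0, 0], [0, 0, 0, 0], [0, 0, 0, 0]]]' --grip 0

```text
time: 25.45
tool_pos: [0.603, -0.2458, 0.3228]
ee_rot: [1.224, 1.57, 1.019]
wrist_force: [1.4, 2.8, 0.3]
width: 0.0357
```

```bash
python3 - <<'E'
from h import *
P,R=tool();o=robot.get_obs();print(P,o['width'],o['wrist_force'])
# grasp at tab; hinge in (a,z): H a=.088,z=.143
xc=np.array([.979,-.203]);a=(P[:2]-[.476,-.2197])@xc;z=P[2]+.0188
th0=np.arctan2(z-.143,-(a-.088));r=np.hypot(z-.143,a-.088);print('grip angle deg',np.degrees(th0),'r',r)
N=52;th=np.linspace(th0,0,N+1)
A=.088-r*np.cos(th);Z=.143+r*np.sin(th)
dx=-np.diff(Z)/.25;dz=np.diff(A)/.25
for i in range(N):print(i,round(np.degrees(th[i+1]),1),'[%.3f, 0, %.3f, 0]'%(dx[i],dz[i]))
E
```

```text
[ 0.603  -0.2458  0.3228] 0.035665071604826945 [1.3826 2.7833 0.2728]
grip angle deg 101.84297148897724 r 0.20294484508949517
0 99.9 [-0.005, 0, -0.027, 0]
1 97.9 [-0.004, 0, -0.027, 0]
2 96.0 [-0.003, 0, -0.028, 0]
3 94.0 [-0.002, 0, -0.028, 0]
4 92.1 [-0.001, 0, -0.028, 0]
5 90.1 [-0.001, 0, -0.028, 0]
6 88.1 [0.000, 0, -0.028, 0]
7 86.2 [0.001, 0, -0.028, 0]
8 84.2 [0.002, 0, -0.028, 0]
9 82.3 [0.003, 0, -0.028, 0]
10 80.3 [0.004, 0, -0.027, 0]
11 78.3 [0.005, 0, -0.027, 0]
12 76.4 [0.006, 0, -0.027, 0]
13 74.4 [0.007, 0, -0.027, 0]
14 72.5 [0.008, 0, -0.027, 0]
15 70.5 [0.009, 0, -0.026, 0]
16 68.5 [0.010, 0, -0.026, 0]
17 66.6 [0.011, 0, -0.026, 0]
18 64.6 [0.011, 0, -0.025, 0]
19 62.7 [0.012, 0, -0.025, 0]
20 60.7 [0.013, 0, -0.024, 0]
21 58.8 [0.014, 0, -0.024, 0]
22 56.8 [0.015, 0, -0.023, 0]
23 54.8 [0.016, 0, -0.023, 0]
24 52.9 [0.016, 0, -0.022, 0]
25 50.9 [0.017, 0, -0.022, 0]
26 49.0 [0.018, 0, -0.021, 0]
27 47.0 [0.019, 0, -0.021, 0]
28 45.0 [0.019, 0, -0.020, 0]
29 43.1 [0.020, 0, -0.019, 0]
30 41.1 [0.021, 0, -0.019, 0]
31 39.2 [0.021, 0, -0.018, 0]
32 37.2 [0.022, 0, -0.017, 0]
33 35.3 [0.022, 0, -0.016, 0]
34 33.3 [0.023, 0, -0.016, 0]
35 31.3 [0.023, 0, -0.015, 0]
36 29.4 [0.024, 0, -0.014, 0]
37 27.4 [0.024, 0, -0.013, 0]
38 25.5 [0.025, 0, -0.012, 0]
39 23.5 [0.025, 0, -0.011, 0]
40 21.5 [0.026, 0, -0.011, 0]
41 19.6 [0.026, 0, -0.010, 0]
42 17.6 [0.026, 0, -0.009, 0]
43 15.7 [0.027, 0, -0.008, 0]
44 13.7 [0.027, 0, -0.007, 0]
45 11.8 [0.027, 0, -0.006, 0]
46 9.8 [0.027, 0, -0.005, 0]
47 7.8 [0.027, 0, -0.004, 0]
48 5.9 [0.028, 0, -0.003, 0]
49 3.9 [0.028, 0, -0.002, 0]
50 2.0 [0.028, 0, -0.001, 0]
51 0.0 [0.028, 0, -0.000, 0]
```

Call:
drive_tool --commands '[[[-0.003, 0, -0.014, 0], [-0.002, 0, -0.014, 0], [-0.004, 0, -0.027, 0], [-0.003, 0, -0.028, 0], [-0.002, 0, -0.028, 0], [-0.001, 0, -0.028, 0], [-0.001, 0, -0.028, 0], [0, 0, -0.028, 0], [0.001, 0, -0.028, 0], [0.002, 0, -0.028, 0], [0.003, 0, -0.028, 0]]]' --grip 0

```text
time: 26.55
tool_pos: [0.5346, -0.2319, 0.3258]
ee_rot: [0.15, 1.569, -0.055]
wrist_force: [3.0, 3.1, 0.5]
width: 0.0359
```

```bash
cat >> h.py <<'E'
def arc(N=0):
    P,R=tool();o=robot.get_obs();print(P,o['width'],o['wrist_force'],o['wrist_torque'])
    xc=np.array([.979,-.203]);yc=np.array([.203,.979]);d=P[:2]-np.array([.476,-.2197]);a=d@xc;z=P[2]+.0188
    print('b',d@yc,'angle',np.degrees(np.arctan2(z-.143,-(a-.088))),'r',np.hypot(z-.143,a-.088))
E
python3 -c "
from h import *
arc()"
```

```text
[ 0.5346 -0.2319  0.3258] 0.03586648232048145 [2.9896 3.1119 0.5166] [ 0.557  -1.1868  0.0432]
b -8.608285325275185e-05 angle 82.03793421220382 r 0.2035543581843534
```

Lid follows with low force. Continue along the arc.

Call:
drive_tool --commands '[[[0.004, 0, -0.027, 0], [0.005, 0, -0.027, 0], [0.006, 0, -0.027, 0], [0.007, 0, -0.027, 0], [0.008, 0, -0.027, 0], [0.009, 0, -0.026, 0], [0.01, 0, -0.026, 0], [0.011, 0, -0.026, 0], [0.011, 0, -0.025, 0], [0.012, 0, -0.025, 0], [0.013, 0, -0.024, 0], [0.014, 0, -0.024, 0], [0.015, 0, -0.023, 0], [0.016, 0, -0.023, 0], [0.016, 0, -0.022, 0], [0.017, 0, -0.022, 0]]]' --grip 0

```text
time: 28.15
tool_pos: [0.4334, -0.2114, 0.2839]
ee_rot: [-2.75, 1.568, -2.957]
wrist_force: [-5.7, 5.6, 10.3]
width: 0.0354
```

```bash
python3 -c "
from h import *
arc();snap('scene','s19.png')"
```

```text
[ 0.4334 -0.2114  0.2839] 0.035426166211092076 [-5.6591  5.6445 10.3082] [0.9486 0.5106 0.06  ]
b -0.0004889902311513496 angle 50.55221581221736 r 0.20683807695500725
```

View pics/s19.png

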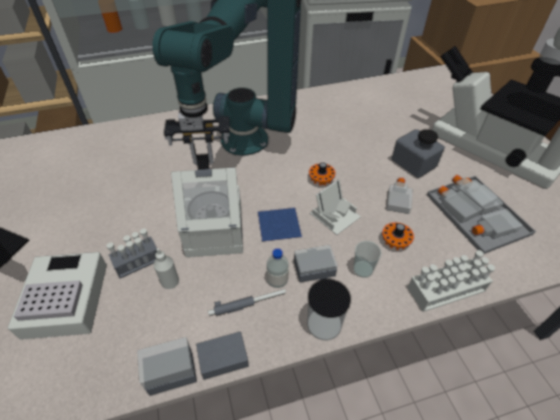

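Call:
drive_tool --commands '[[[0.014, 0, -0.024, 0], [0.015, 0, -0.024, 0], [0.016, 0, -0.022, 0], [0.02, 0, -0.019, 0], [0.021, 0, -0.019, 0], [0.021, 0, -0.018, 0]]]' --grip 0

```text
time: 28.8
tool_pos: [0.4028, -0.2051, 0.2552]
ee_rot: [-3.005, 1.566, 3.072]
wrist_force: [-6.2, 5.1, 7.5]
width: 0.036
```

```bash
python3 -c "
from h import *
arc()"
```

```text
[ 0.4028 -0.2051  0.2552] 0.036025087048838805 [-6.1873  5.0744  7.4983] [0.8292 0.6531 0.0424]
b -0.0006085701006418376 angle 38.839972894999484 r 0.20880775467099144
```

Call:
drive_tool --commands '[[[0.021, 0.002, -0.018, 0], [0.022, 0.002, -0.017, 0], [0.022, 0, -0.016, 0], [0.023, 0, -0.015, 0], [0.024, 0, -0.014, 0], [0.024, 0, -0.013, 0], [0.025, 0, -0.012, 0], [0.025, 0, -0.011, 0]]]' --grip 0

```text
time: 29.6
tool_pos: [0.3726, -0.199, 0.2076]
ee_rot: [-2.88, 1.56, -3.087]
wrist_force: [-11.0, 2.2, 6.7]
width: 0.0358
```

```bash
python3 -c "
from h import *
arc()"
```

```text
[ 0.3726 -0.199   0.2076] 0.03582450335573936 [-11.0103   2.2336   6.6845] [0.4325 1.3959 0.0564]
b -0.0007173039834908045 angle 23.31759576240191 r 0.21062943354030056
```

Call:
drive_tool --commands '[[[0.02, 0, -0.014, 0], [0.022, 0, -0.014, 0], [0.025, 0, -0.014, 0], [0.026, 0, -0.012, 0]]]' --grip 0

```text
time: 30.0
tool_pos: [0.363, -0.197, 0.1843]
ee_rot: [-2.029, 1.568, -2.236]
wrist_force: [-3.9, -3.0, 0.8]
width: 0.0358
```

```bash
python3 -c "
from h import *
arc();w=snap('wrist','w20.png');s=snap('scene','s20.png')
a=cv2.cvtColor(s['pixels'],cv2.COLOR_RGB2BGR)[120:260,140:280];b=cv2.cvtColor(w['pixels'],cv2.COLOR_RGB2BGR)
cv2.imwrite('pics/c20.png',np.hstack([cv2.resize(a,(400,400)),b[10:410,80:480]]))"
```

```text
[ 0.363  -0.197   0.1843] 0.035818427495594184 [-3.9337 -3.0252  0.8295] [-0.4657  0.1583 -0.0049]
b -0.0007196718576720839 angle 16.464591516981745 r 0.2119715756095194
```

View pics/c20.png

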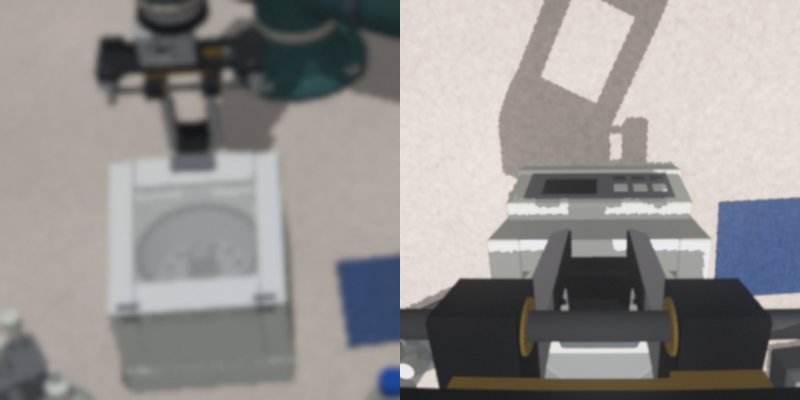

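Call:
drive_tool --commands '[[[0.026, 0, -0.004, 0], [0.027, 0, -0.004, 0], [0.027, 0, -0.003, 0], [0.027, 0, -0.003, 0]]]' --grip 0

```text
time: 30.5
tool_pos: [0.3562, -0.1956, 0.1571]
ee_rot: [-2.87, 1.56, -3.077]
wrist_force: [-13.7, -2.2, 2.9]
width: 0.0356
```

```bash
python3 -c "
from h import *
arc()"
```

```text
[ 0.3562 -0.1956  0.1571] 0.035610541022358395 [-13.6549  -2.2246   2.8697] [-0.3037  1.9036  0.0297]
b -0.0007463959859248491 angle 8.886490672195427 r 0.21270465508179864
```

Call:
drive_tool --commands '[[[0.02, 0, -0.012, 0], [0.02, 0, -0.006, 0], [0.02, 0, -0.002, 0], [0.016, 0, 0, 0], [0, 0, 0, 0]]]' --grip 0

```text
time: 31.0
tool_pos: [0.3532, -0.195, 0.1377]
ee_rot: [-2.692, 1.564, -2.899]
wrist_force: [-6.9, -2.9, -0.1]
width: 0.0362
```

```bash
python3 -c "
from h import *
arc()"
```

```text
[ 0.3532 -0.195   0.1377] 0.03620779800400884 [-6.8944 -2.9198 -0.1049] [-0.5599  0.8141  0.0682]
b -0.000756451325387726 angle 3.6271154204808087 r 0.2136416746943697
```

Call:
drive_tool --commands '[[[0.012, 0, -0.002, 0], [0.012, 0, 0, 0], [0.01, 0, 0, 0], [0, 0, 0, 0]]]' --grip 0

```text
time: 31.4
tool_pos: [0.3525, -0.1949, 0.1293]
ee_rot: [-2.731, 1.564, -2.937]
wrist_force: [-8.3, -4.5, 0.2]
width: 0.0359
```

```bash
python3 -c "
from h import *
arc()"
```

```text
[ 0.3525 -0.1949  0.1293] 0.03587488059335807 [-8.2997 -4.4724  0.221 ] [-0.5883  0.9059  0.0682]
b -0.0007609509530486437 angle 1.3523887652340114 r 0.21403972031283214
```

Call:
drive_tool --commands '[[[0.008, 0, 0, 0], [0.008, 0, 0, 0], [0, 0, 0, 0]]]' --grip 0

```text
time: 31.7
tool_pos: [0.3522, -0.1948, 0.1252]
ee_rot: [-2.767, 1.563, -2.974]
wrist_force: [-8.3, -3.2, -0.3]
width: 0.0357
```

```bash
python3 -c "
from h import *
arc();s=snap('scene','s21.png');t=snap('top','t21.png')
W=cloud(t);xc=np.array([.979,-.203]);yc=np.array([.203,.979]);d=W[...,:2]-np.array([.476,-.2197]);a=d@xc;b=d@yc
for al in np.arange(-.14,.11,.02):
  m=(a>=al)&(a<al+.02)&(abs(b)<.09)&(abs(b)>.06)&(W[...,2]<.25);print(al.round(3),np.nanmedian(W[m][:,2]).round(4),m.sum())
"
```

```text
[ 0.3522 -0.1948  0.1252] 0.035735835751866986 [-8.3087 -3.162  -0.321 ] [-0.5497  1.019   0.06  ]
b -0.0007643433408344887 angle 0.27002061423080215 r 0.21423534449505222
-0.14 0.0305 29
-0.12 0.0825 25
-0.1 0.1306 23
-0.08 0.1636 66
-0.06 0.1612 114
-0.04 0.1587 129
-0.02 0.1578 129
0.0 0.1563 125
0.02 0.1551 127
0.04 0.1533 125
0.06 0.1523 125
0.08 0.1511 109
0.1 nan 0
  return np.nanmean(a, axis, out=out, keepdims=keepdims)
```

View pics/s21.png

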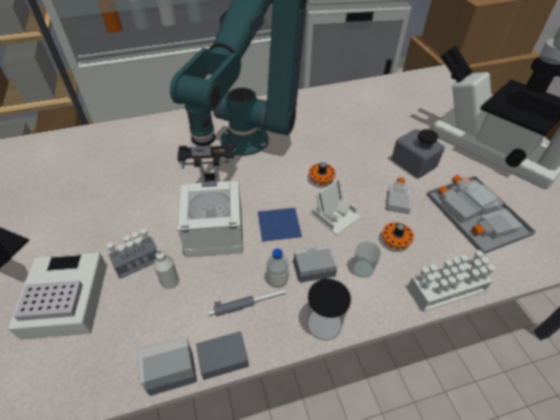

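Call:
drive_tool --commands '[[[0.01, 0, 0, 0], [0.01, 0, 0, 0], [0.01, 0, 0, 0], [0, 0, 0, 0]]]' --grip 0

```text
time: 32.2
tool_pos: [0.352, -0.1948, 0.1175]
ee_rot: [-2.787, 1.563, -2.994]
wrist_force: [-9.2, -3.1, -1.1]
width: 0.0354
```

Call:
drive_tool --commands '[[[0.006, 0, 0, 0], [0.006, 0, 0, 0], [0, 0, 0, 0]]]' --grip 0

```text
time: 32.5
tool_pos: [0.352, -0.1948, 0.1146]
ee_rot: [-2.782, 1.563, -2.988]
wrist_force: [-8.9, -3.0, -0.3]
width: 0.036
```

```bash
cat >> h.py <<'E'
def lid():
    t=imaging.snapshot('top');W=cloud(t);xc=np.array([.979,-.203]);yc=np.array([.203,.979]);d=W[...,:2]-np.array([.476,-.2197]);a=d@xc;b=d@yc
    m=(a>-.075)&(a<.08)&(abs(b)<.088)&(abs(b)>.068)&(W[...,2]<.25)&(W[...,2]>.1)
    A=np.c_[a[m],np.ones(m.sum())];k=np.linalg.lstsq(A,W[m][:,2],rcond=None)[0];print('lid slope deg',-np.degrees(np.arctan(k[0])),'z at front(-.08)',k@[-.08,1],'back',k@[.08,1])
E
python3 -c "
from h import *
arc();lid()"
```

```text
[ 0.352  -0.1948  0.1146] 0.03601122190112613 [-8.8961 -2.9976 -0.2534] [-0.5854  1.0636  0.0577]
b -0.0007802123295338966 angle -2.5621644285723515 r 0.2146450414798377
lid slope deg 1.2494492415901275 z at front(-.08) 0.15477759645014985 back 0.15128792277017458
```

Call:
drive_tool --commands '[[[0.006, 0, 0, 0], [0.006, 0, 0, 0], [0, 0, 0, 0]]]' --grip 0

```text
time: 32.85
tool_pos: [0.3521, -0.1948, 0.1116]
ee_rot: [-2.775, 1.563, -2.981]
wrist_force: [-8.8, -3.4, -1.1]
width: 0.0357
```

Call:
drive_tool --commands '[[[0.006, 0, 0, 0], [0.004, 0, 0, 0], [0, 0, 0, 0]]]' --grip 0

```text
time: 33.15
tool_pos: [0.3521, -0.1948, 0.1094]
ee_rot: [-2.758, 1.563, -2.964]
wrist_force: [-8.4, -3.5, -0.7]
width: 0.0359
```

```bash
python3 -c "
from h import *
arc();lid()"
```

```text
[ 0.3521 -0.1948  0.1094] 0.035886220449298976 [-8.4137 -3.5272 -0.6885] [-0.5321  1.0621  0.0714]
b -0.0007744510746020476 angle -3.9633260376610813 r 0.21484955862534302
lid slope deg -0.08602635972747963 z at front(-.08) 0.15066254857536776 back 0.1509027796712079
```

Call:
drive_tool --commands '[[[0.004, 0, 0, 0], [0.004, 0, 0, 0], [0, 0, 0, 0]]]' --grip 0

```text
time: 33.5
tool_pos: [0.3521, -0.1948, 0.1093]
ee_rot: [-2.695, 1.563, -2.901]
wrist_force: [-12.3, -0.6, 9.1]
width: 0.0358
```

```bash
python3 -c "
from h import *
arc();lid()"
```

```text
[ 0.3521 -0.1948  0.1093] 0.03575203010965284 [-12.3086  -0.6274   9.1212] [-0.1468  1.5803  0.0612]
b -0.0008011364118458831 angle -3.990003576975667 r 0.21481974064120885
lid slope deg 0.21821839875198246 z at front(-.08) 0.15135372455054097 back 0.15074434087656985
```

Call:
drive_tool --commands '[[[-0.004, 0, -0.01, 0], [0, 0, 0, 0]]]' --grip 0

```text
time: 33.75
tool_pos: [0.3523, -0.1949, 0.1096]
ee_rot: [-1.616, 1.568, -1.822]
wrist_force: [-2.4, -4.9, -0.5]
width: 0.0358
```

Call:
drive_tool --commands '[[[0, 0, 0, 0], [0, 0, 0, 0], [0, 0, 0, 0], [0, 0, 0, 0], [0, 0, 0, 0]]]' --grip 0.65

```text
time: 34.25
tool_pos: [0.353, -0.1933, 0.1099]
ee_rot: [1.028, 1.571, 0.823]
wrist_force: [0.6, -0.2, 0.6]
width: 0.0612
```

```bash
python3 -c "
from h import *
arc();lid()"
```

```text
[ 0.353  -0.1933  0.1099] 0.061249490424836836 [ 0.551  -0.1559  0.5571] [ 0.0274 -0.1188 -0.0179]
b 0.0008771979769119442 angle -3.8221318205631842 r 0.21429969333801754
lid slope deg 0.08954586915915062 z at front(-.08) 0.151058124377419 back 0.15080806493408166
```

Call:
drive_tool --commands '[[[-0.03, 0, 0, 0], [-0.06, 0, 0, 0], [-0.1, 0, 0, 0], [-0.12, 0, 0, 0], [-0.12, 0, 0, 0], [-0.12, 0, 0, 0], [-0.1, 0, 0, 0], [-0.05, 0, 0, 0], [0, 0, 0, 0], [0, 0, 0, 0]]]' --grip 0.65

```text
time: 35.3
tool_pos: [0.3526, -0.1933, 0.2841]
ee_rot: [2.739, 1.57, 2.534]
wrist_force: [0.0, -0.0, -0.4]
width: 0.0612
```

```bash
python3 -c "
from h import *
lid();s=snap('scene','s22.png');t=snap('top','t22.png');o=robot.get_obs();print(o['tool_pos'],o['wrist_force'],o['time'])
a=cv2.cvtColor(s['pixels'],cv2.COLOR_RGB2BGR);b=cv2.cvtColor(t['pixels'],cv2.COLOR_RGB2BGR)
cv2.imwrite('pics/c22.png',np.vstack([cv2.resize(a[100:300,0:460],(690,300)),cv2.resize(b[90:290,30:490],(690,300))]))
W=cloud(s);xc=np.array([.979,-.203]);yc=np.array([.203,.979]);d=W[...,:2]-np.array([.476,-.2197]);A=d@xc;B=d@yc
m=(abs(A)<.04)&(abs(B)<.04);print(np.nanpercentile(W[m][:,2],[2,50,98]))
"
```

```text
lid slope deg -0.06255295500584553 z at front(-.08) 0.15080594572055347 back 0.1509806265934285
[ 0.3523 -0.1931  0.2833] [ 0.3504 -0.2283  0.4785] 35.45
[0.145  0.1485 0.1527]
```

View pics/c22.png

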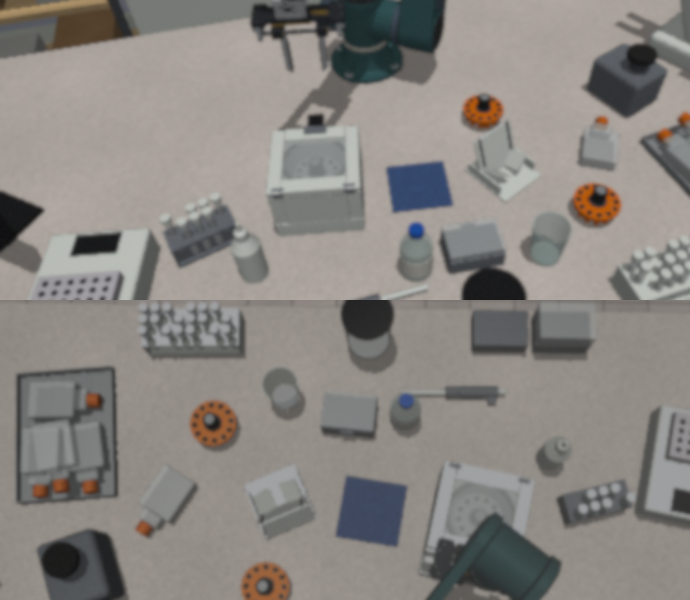

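```bash
python3 -c "
from h import *
print(robot.close_job())"
```

```text
the job is handed in; nothing more can be done
None
```

The rotor is home on the drive pin in the centrifuge and the lid is closed. I handed the job in at about 35 s of the 72 s allowed.

**What I did**
- I lifted the plain aluminium rotor off the stand by its knob. I righted it over the mat by easing the grip so it swung upright, then took a fresh grip.
- I lowered it over the shaft until it met the pin at about 9 N. Turning it about 7° made it drop off the pin, and I let it down 7.7 mm to the flange.
- I pinched the lid tab, brought the lid down held all the way, let go only on its stop, and backed the gripper clear.

**Last checks**
- **Rotor:** after release its plate was level at 97.2 mm (97 expected) and the knob top was at 133.4 mm (133 expected).
- **Lid:** the slope read about 0° (−0.06°) once the gripper was clear. The last press met the stop at about 9 N.
- **Bench:** by eye, the other items look unmoved in the final pictures.

**What disagreed:** the tab's path did not match the arc I had worked out; my reading was about 10 mm out in radius by the end. Either my hinge position was off or the tab slid in the pads. Side forces reached about 14 N, so I corrected the path in small steps and judged the lid closed from the camera.

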